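# Refill the tilt-out bin of tube plugs at the packing bench

## Robot

A 7-joint arm with a two-finger parallel gripper is mounted at the origin on the work surface. World frame = base frame: x ahead of the robot, y to its left, z up, the work surface at z = 0. Lengths are in m, angles in rad, forces in N, time in s.
With the tool pointing down it reaches from about 0.35 to 0.9 m from the base axis. Payload 8.1 kg.
Tool frame: the origin (TCP) lies on the centre line of the jaws, within the pads' length; the fingertips stand 19 mm ahead of it and the grasp point (between the pads) is the TCP; x points along the fingers, y is the direction in which the jaws open and shut, and the axes are right-handed (so a half turn about x gives the same grasp; the last joint's range is limited). The gripper opens to 85 mm and grips with 20 to 120 N. Pads are 22 mm wide; open, the fingers measure 114 mm over their backs; the gripper's body (76 mm by 85 mm) begins 54 mm behind the grasp point. The pads swing forward as they close: fully open they stand 13 mm farther back than shut.
Start: joints at [-1.392, 0.434, 0.025, 1.573, -0.012, 1.134, -0.075], TCP at [0.174, 0.6, 0.226] pointing down, gripper open.
Joint ranges: [-2.62, 2.62], [-0.44, 2.09], [-1.27, 1.32], [0.08, 2.57], [-1.32, 4.46], [0.12, 2], [-2.74, 2.74]. Speed limits (rad/s): [2.22, 2.22, 3.01, 3.01, 3.14, 3.14, 3.14].

## Interface

Orientations are given as a rotation vector (axis times angle).
In Python, from rig import manip gives the robot as it stands. The module is installed in compiled form; this text tells all that it offers.
- The arm moves only by the tool step_arm, never from a script. Its argument "plan" is a list of rows, each an object of numbers: "tx", "ty", "tz": the shift along the tool's x, y, z in cm; "wx", "wy", "wz": the turn, a rotation vector about the tool's x, y, z in degrees; "hand": the gripper command: -1 is fully open, 1 is shut, values between are in proportion. A call has 1 to 8 rows; each row shifts and turns the commanded pose from where the row before left it, along the tool's axes as they then stand; what a row does not reach is not made up. A row lasts 1/12 s, in which the tool goes at most 41.7 mm and 7.16 degrees, less where a joint would pass 70% of its speed; a pose out of reach is approached as far as the arm can. A call with a gripper value outside its range is refused whole. The fingers move at their own pace and stop on an object; "force" is the grip in N (left out, the last holds). Time passes only in rows, so rows that do not move let the fingers close. It gives the time, the measured TCP pose, the force and the opening at its end, in the units of the state.
- manip.observe(): the state, without advancing time (a new reading comes with each control period).
- manip.camera(name): name is "side" or "top" or "wrist"; returns a dict with "pixels" (384x512x3 uint8, blue, green, red), "fov_y" (degrees; the focal length in pixels is half the picture's height over the tangent of half this angle, whatever the lens; pixels are square), "cx", "cy" (the principal point, pixels), "extrinsics" (4x4, takes a point from camera to world coordinates); the wrist camera has in their place "tool_from_camera" (4x4, takes a point from camera to tool coordinates, whose origin is the TCP and whose axes are the tool frame's). Camera axes: x right, y down, z forward; pixel columns grow to the right and rows downward; lengths in m; the calibration is good to about 2 mm. The wrist camera is an equidistant fisheye: a pixel r from the principal point sees the ray r / f radians off the axis. A picture is of the moment at which its call begins: read the wrist's pose just before it. There is no depth.
- manip.sign_off(): hands the job in, once; it reports no verdict.
Trained networks look in a picture, given as the dict that the camera call returned (one of the last four; its "shot" number tells which), for a name from the list of things; names that differ only in an ending like _2 or _b are one class to them, and where a whole thing is asked for, a point or a joint stands for the part that bears it (a point fixed in the world has none). Each returns a list of dicts, best first, with "score" (0 to 1); they miss things now and then, are a little off and sometimes report something else, mostly with a low value. They report only what shows in the picture. A call takes as long as a camera call. They do not tell look-alikes from the thing itself.
- manip.boxes_of(picture, query): "point" ([x, y, z] in m, in the coordinates of the camera as it stood for that picture, good to about 4 mm: the middle of the surface that is visible of it).
- manip.place_of(picture, query): "point" ([x, y, z] in m, in the coordinates of the camera as it stood for that picture, good to about 4 mm: a listed point, or the origin of a listed thing).
The state is a dict: "time": time; "joints": joint angles; "dq": joint speeds; "joint_efforts": joint torques, N m; "position": TCP position; "ee_rot": TCP orientation; "force": force on the tool from outside, world axes, zero at the start; "wrist_torque": the same for the moment, N m; "finger_gap": finger opening in m.
Only numpy, scipy, OpenCV 4.12 (cv2) and the standard library are available. Lean on these libraries where they do the work, as an engineer would, in place of code of your own. Each camera call takes 0.05 s, during which the arm holds its last target.

## Task

Pull the tilt-out bin with the yellow front open as far as it goes, and leave the blue one shut. Then tip the scoop that holds the three yellow plugs so that all of them pour into the open yellow bin, and stand the empty scoop upright on the bench again, leaving the bin fully open.

Things in the scene. Friction and masses are not known exactly. Their poses are not given: they have to be found in the camera images.
- yellow_bin (a joint): tilt of the yellow-fronted bin in its fixed grey housing (160 mm deep, 150 wide, 183 tall; a like one with a blue front stands beside it). 0 = shut, 0.65 rad = fully open at its stop; grows as the front's top comes out towards the robot. May start slightly ajar. Stiff hinge: it stays where it is left, and a pull of about 5 N at the handle moves it.
- yellow_hinge (a point): middle of the hinge line, at the bottom edge of the yellow front, under the housing's front edge, 20 mm above the bench. Axes turn with the bin: y along the hinge, z up the front, x into the bin (shut: z up, x away from the robot; it opens about -y). Bin, open-topped, in these axes: inside x 0 to 105 mm, y +-61, floor z 5, back wall to z 100, sides to z 130 near the front, front to z 152.
- yellow_handle (a point): middle of the yellow bin's handle, a level round steel bar 10 mm thick, 104 mm long along y, with a post 48 mm either side of its middle; 52 mm in front of the yellow front (47 mm clear behind the bar), 4 mm below the front's top edge. It lies at x -58, z 148 mm in the hinge point's axes, and has the same axes.
- blue_bin (a joint): tilt angle of the other, blue-fronted bin, of the same size and make. 0 = shut; it is to stay shut.
- scoop: aluminium scoop with the three yellow plugs (a like one holds blue plugs), 160 g. Floor 120 mm long (x), 84 wide, 3 thick; back wall at x +60, 45 high; mouth at x -60, open, no lip. Grip: straight black bar along x, 16 mm wide, 14 tall, x -32 to +60, its centre at z 92, free on both sides and above. Tipped mouth-down 45 degrees, the plugs slide out. Origin: centre of the underside; z up.
- plug1: yellow tube end plug 1 of 3, loose, starting flat on the floor of the scoop: a 28 mm diameter flange 5 mm thick with a 22 mm stub above it, 16 mm tall in all, about 15 g. Origin: centre of the flange's outer face, its underside at the start; z along the plug.
- plug2: yellow tube end plug 2 of 3, loose, starting flat on the floor of the scoop: a 28 mm diameter flange 5 mm thick with a 22 mm stub above it, 16 mm tall in all, about 15 g. Origin: centre of the flange's outer face, its underside at the start; z along the plug.
- plug3: yellow tube end plug 3 of 3, loose, starting flat on the floor of the scoop: a 28 mm diameter flange 5 mm thick with a 22 mm stub above it, 16 mm tall in all, about 15 g. Origin: centre of the flange's outer face, its underside at the start; z along the plug.
Things that resemble listed ones, but are neither listed nor needed, are in the scene too. Leave any turquoise look-alike of the scoop alone. What is shaped like the plug3 but brown is not meant.

How it is judged:
By the outcome, as a careful person would: the job done as asked, in the order asked, and still so for the second after the job is handed in, with the robot touching nothing.
It also fails if it takes over 67 s, if anything falls off the work surface, if the arm or the gripper's body presses on something with over 40 N, if the wrist force passes 120 N, or if a joint passes its speed limit or range.

## Working session

There is one attempt and no reset: what is moved stays moved. The work goes in short steps, Python scripts to look and compute and a tool call to move; the robot and the scene stay as the last step left them, time stands still between calls to the robot, and variables do not carry over. Pictures are saved under pics/ and viewed, and the job is handed in when it is done.

Besides the shell and the picture viewer there is one more tool, called after "Call:" as name(argument=value, ...) on one line, values as JSON. step_arm: Moves the arm, as the interface text tells. Its arguments: {"type":"object","properties":{"plan":{"type":"array"},"force":{"type":"number"}},"required":["plan"]}

```bash
mkdir -p pics
cat > h.py <<'E'
import numpy as np, cv2
from scipy.spatial.transform import Rotation as R
from rig import manip
np.set_printoptions(precision=4,suppress=True)
def ext(c,s=None):
    if 'extrinsics' in c: return np.array(c['extrinsics'])
    T=np.eye(4);T[:3,:3]=R.from_rotvec(s['ee_rot']).as_matrix();T[:3,3]=s['position']
    return T@np.array(c['tool_from_camera'])
def w(T,p): return (T@np.r_[p,1])[:3]
def pix(c,p,T):
    q=(np.linalg.inv(T)@np.r_[p,1])[:3]
    f=384/2/np.tan(np.radians(c['fov_y'])/2)
    if 'extrinsics' in c: return f*q[0]/q[2]+c['cx'],f*q[1]/q[2]+c['cy']
    th=np.arctan2(np.hypot(q[0],q[1]),q[2]);u=q[:2]/np.linalg.norm(q[:2])*f*th
    return u[0]+c['cx'],u[1]+c['cy']
E
python3 - <<'E'
from h import *
s=manip.observe(); print(s)
for n in ['side','top','wrist']:
    c=manip.camera(n); T=ext(c,s); cv2.imwrite(f'pics/a_{n}.png',c['pixels'])
    for q in ['yellow_hinge','yellow_handle','scoop','plug1']:
        for d in manip.place_of(c,q):
            p=w(T,d['point']); print(n,q,round(d['score'],2),p,np.round(pix(c,p,T)))
E
```

```text
{'time': 0.0, 'joints': array([-1.3916,  0.4352,  0.0249,  1.5741, -0.0116,  1.1341, -0.0751]), 'dq': array([ 0.0014,  0.0003, -0.0001, -0.0005,  0.    , -0.0012,  0.0005]), 'joint_efforts': array([  0.0009, -67.0449,   1.0253, -31.6207,   0.0156,   0.0124,
         0.    ]), 'position': array([0.1737, 0.5998, 0.2255]), 'ee_rot': array([ 0.22  ,  1.5595, -0.2225]), 'force': array([-0.454 ,  0.1513,  1.0658]), 'wrist_torque': array([-0.0139,  0.0463,  0.0099]), 'finger_gap': 0.08523162159964022}
side yellow_hinge 0.95 [0.6137 0.302  0.0198] [264. 157.]
side yellow_hinge 0.21 [ 0.5037 -0.3605  0.0031] [255. 312.]
side yellow_handle 0.89 [0.544  0.2996 0.1609] [244. 120.]
side scoop 0.88 [ 0.3404 -0.3916 -0.0035] [171. 336.]
side scoop 0.57 [ 0.5058 -0.3584  0.0059] [256. 310.]
side plug1 0.51 [ 0.4995 -0.3583  0.0012] [253. 312.]
side plug1 0.46 [ 0.4773 -0.4627  0.0004] [246. 361.]
side plug1 0.43 [ 0.5396 -0.3454  0.002 ] [271. 304.]
side plug1 0.36 [ 0.54   -0.3881  0.0015] [275. 322.]
top yellow_hinge 0.86 [0.618  0.2991 0.0225] [131. 174.]
top yellow_handle 0.8 [0.5437 0.3014 0.1624] [111. 191.]
top yellow_handle 0.17 [0.6146 0.3029 0.0205] [130. 175.]
top scoop 0.97 [ 0.508  -0.3605  0.0009] [353. 216.]
top scoop 0.69 [ 0.7657 -0.3514  0.0013] [349. 133.]
top scoop 0.67 [ 0.3374 -0.3985 -0.0006] [366. 275.]
top plug1 0.52 [ 0.5383 -0.3463  0.002 ] [348. 206.]
top plug1 0.47 [ 0.4793 -0.463  -0.003 ] [387. 227.]
top plug1 0.36 [ 0.5029 -0.3644  0.001 ] [354. 218.]
```

Run:
```python
import cv2,numpy as np
a=cv2.imread('pics/a_side.png');b=cv2.imread('pics/a_top.png')
cv2.imwrite('pics/b1.png',cv2.resize(a,(768,576),interpolation=cv2.INTER_CUBIC))
cv2.imwrite('pics/b2.png',cv2.resize(b,(768,576),interpolation=cv2.INTER_CUBIC))
c=b[100:300,300:430];d=a[240:384,130:330]
cv2.imwrite('pics/b3.png',np.hstack([cv2.resize(c,(390,600),interpolation=cv2.INTER_CUBIC),cv2.copyMakeBorder(cv2.resize(d,(400,288),interpolation=cv2.INTER_CUBIC),0,312,0,0,0)]))
```

```text
(no output)
```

View pics/b1.png

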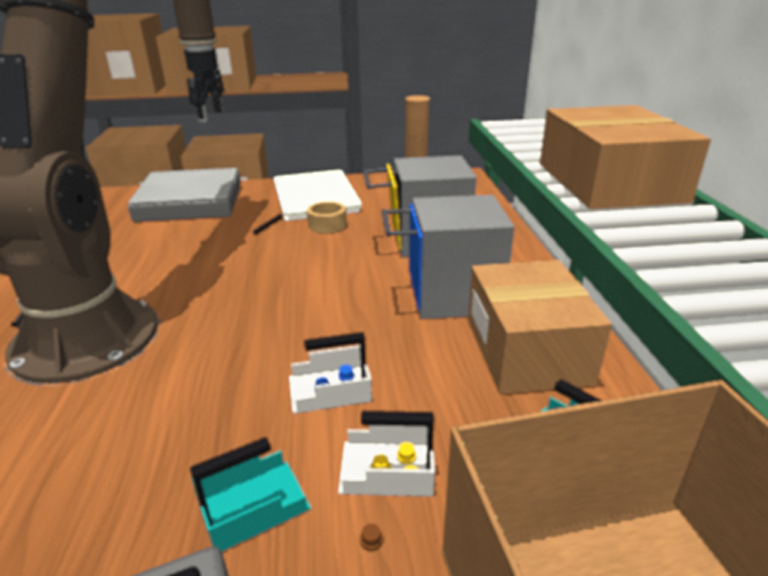

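View pics/b2.png

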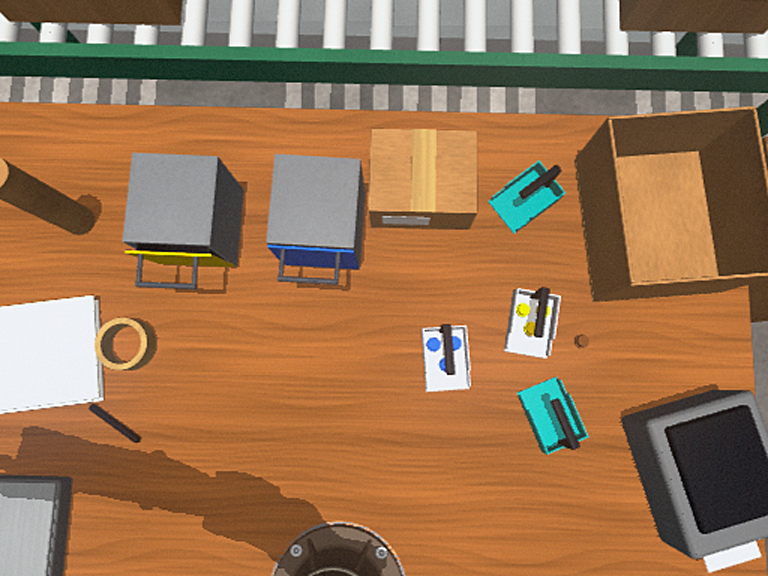

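View pics/b3.png

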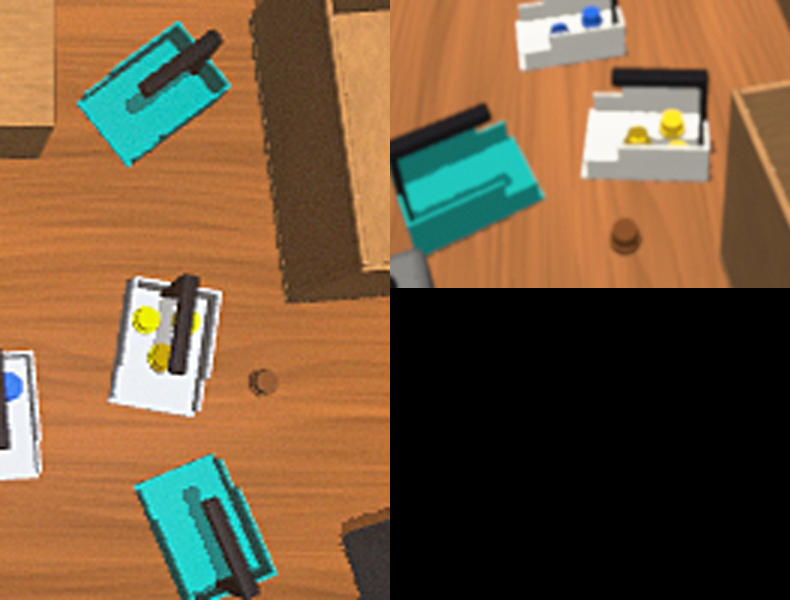

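Run:
```python
from h import *
s=manip.observe(); M=R.from_rotvec(s['ee_rot']).as_matrix(); print(M)
print(manip.camera('wrist')['tool_from_camera'])
b=cv2.imread('pics/a_top.png')
cv2.imwrite('pics/b4.png',cv2.resize(b[95:205,70:250],(792,484),interpolation=cv2.INTER_CUBIC))
```

```text
[[ 0.      0.2783  0.9605]
 [ 0.0001  0.9605 -0.2783]
 [-1.      0.0001 -0.    ]]
[[-0.     -0.3255  0.9456 -0.1468]
 [ 1.     -0.0014 -0.0004  0.0006]
 [ 0.0015  0.9456  0.3255 -0.0826]
 [ 0.      0.      0.      1.    ]]
```

View pics/b4.png

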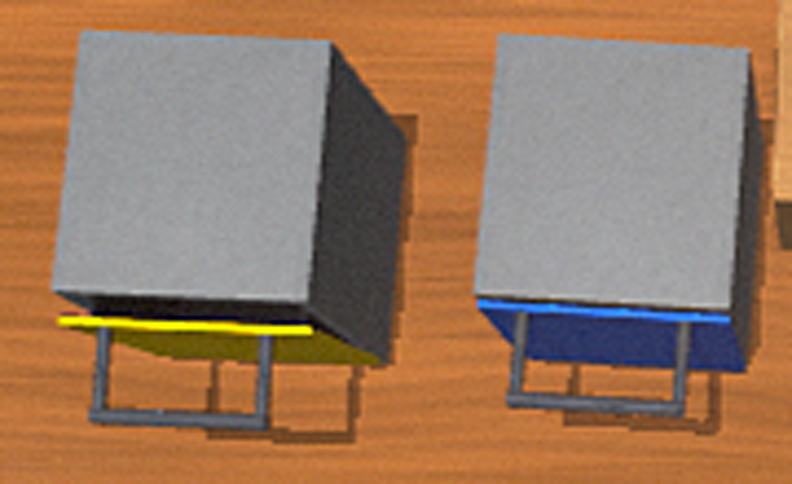

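View pics/a_wrist.png

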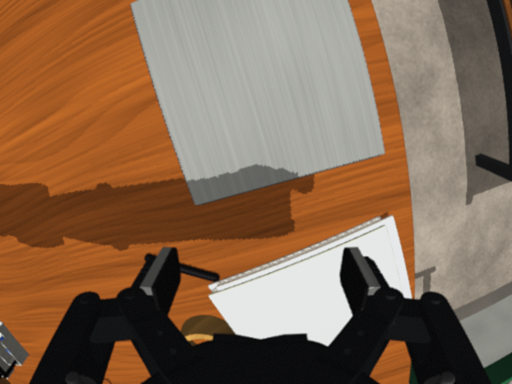

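```bash
cat >> h.py <<'E'
def ray(c,T,u,v,z):
    f=384/2/np.tan(np.radians(c['fov_y'])/2)
    a=np.array([(u-c['cx'])/f,(v-c['cy'])/f,1.])
    if 'extrinsics' not in c:
        r=np.hypot(a[0],a[1]);a=np.r_[a[:2]/r*np.sin(r),np.cos(r)]
    d=T[:3,:3]@a;return T[:3,3]+d*(z-T[2,3])/d[2]
E
python3 - <<'E'
from h import *
c=manip.camera('top');T=ext(c);print(T,c['fov_y'])
g=lambda x,y:(70+x/4.4,95+y/4.4)
for n,(x,y),z in [('roofBL',(82,30),.183),('BR',(330,42),.183),('FL',(53,290),.183),('FR',(306,303),.183),('barL',(95,415),.163),('barR',(265,425),.163),('frL',(60,320),.168),('frR',(312,331),.168),('bFL',(477,296),.183),('bFR',(732,309),.183),('bbarL',(512,400),.168),('bbarR',(682,411),.168)]:
    print(n,ray(c,T,*g(x,y),z))
g=lambda x,y:(300+x/3,100+y/3)
for n,(x,y),z in [('gripback',(187,278),.098),('gripfront',(178,372),.098),('mouthL',(109,402),.003),('mouthR',(195,415),.003)]: print(n,ray(c,T,*g(x,y),z))
for q in ['yellow_hinge','yellow_handle','scoop','plug1']:
    for d in manip.place_of(c,q): print(q,round(d['score'],2),w(T,d['point']))
E
```

```text
[[ 0.0233 -0.9883  0.1507  0.3865]
 [-0.9997 -0.023   0.0033 -0.0949]
 [ 0.0002 -0.1507 -0.9886  1.1891]
 [ 0.      0.      0.      1.    ]] 51.08905322905663
roofBL [0.7755 0.3699 0.183 ]
BR [0.7714 0.2215 0.183 ]
FL [0.6164 0.3728 0.183 ]
FR [0.6121 0.2248 0.183 ]
barL [0.5463 0.3505 0.163 ]
barR [0.5427 0.2501 0.163 ]
frL [0.6018 0.374  0.168 ]
frR [0.5987 0.2248 0.168 ]
bFL [0.6186 0.1254 0.183 ]
bFR [ 0.6143 -0.0234  0.183 ]
bbarL [0.5602 0.1048 0.168 ]
bbarR [0.5559 0.0049 0.168 ]
gripback [ 0.5645 -0.3662  0.098 ]
gripfront [ 0.4781 -0.3568  0.098 ]
mouthL [ 0.455  -0.3116  0.003 ]
mouthR [ 0.4443 -0.3957  0.003 ]
yellow_hinge 0.77 [0.6191 0.3043 0.0218]
yellow_handle 0.58 [0.5474 0.3019 0.1666]
scoop 0.8 [ 0.3367 -0.4003 -0.001 ]
scoop 0.75 [ 0.5116 -0.358  -0.0029]
scoop 0.59 [ 0.7678 -0.3518  0.    ]
plug1 0.62 [ 0.4989 -0.36    0.0048]
plug1 0.6 [ 0.5399 -0.3473  0.0014]
plug1 0.5 [ 0.48   -0.4623 -0.001 ]
```

```bash
cat >> h.py <<'E'
import json
def rotd(down_tilt_deg,yaw_deg,jaw=1):
    pass
def plan(p1,M1,n,hand,p0=None,M0=None,ramp=1,dt=1,dr=1,state=True):
    """interpolate p,R to target in n rows w/ trapezoid; prints rounded rows"""
    if p0 is None:
        s=manip.observe();p0=np.array(s['position']);M0=R.from_rotvec(s['ee_rot']).as_matrix()
    v=np.minimum(np.minimum(np.arange(1,n+1),np.arange(n,0,-1)),ramp).astype(float)
    a=np.cumsum(v)/v.sum()
    rv=R.from_matrix(M0.T@M1).as_rotvec()
    p,M=p0.copy(),M0.copy();rows=[]
    for x in a:
        pt=p0+x*(p1-p0);Mt=M0@R.from_rotvec(x*rv).as_matrix()
        t=np.round(M.T@(pt-p)*100,dt);wv=np.round(np.degrees(R.from_matrix(M.T@Mt).as_rotvec()),dr)
        p=p+M@(t/100);M=M@R.from_rotvec(np.radians(wv)).as_matrix()
        r={k:float(z) for k,z in zip(['tx','ty','tz','wx','wy','wz'],[*t,*wv]) if abs(z)>1e-9}
        r['hand']=hand;rows.append(r)
    for i in range(0,n,8): print(json.dumps(rows[i:i+8]))
    print('end',p,'maxstep mm',np.abs(np.diff(a,prepend=0)).max()*np.linalg.norm(p1-p0)*1000,'deg',np.abs(np.diff(a,prepend=0)).max()*np.degrees(np.linalg.norm(rv)))
    return p,M
def tool(xdir,ydir):
    x=np.array(xdir,float);x/=np.linalg.norm(x);y=np.array(ydir,float);y-=x*(x@y);y/=np.linalg.norm(y)
    return np.c_[x,y,np.cross(x,y)]
E
python3 - <<'E'
from h import *
plan(np.array([.5445,.300,.24]),tool([0,0,-1],[1,-.028,0]),16,0.1,ramp=3)
E
```

```text
[{"ty": -0.4, "tz": 1.0, "wx": 1.8, "hand": 0.1}, {"tx": -0.1, "ty": -0.9, "tz": 2.2, "wx": 3.6, "hand": 0.1}, {"tx": -0.1, "ty": -1.0, "tz": 3.2, "wx": 5.4, "hand": 0.1}, {"tx": -0.1, "ty": -0.7, "tz": 3.3, "wx": 5.4, "hand": 0.1}, {"tx": -0.1, "ty": -0.4, "tz": 3.4, "wx": 5.4, "hand": 0.1}, {"tx": -0.1, "ty": -0.1, "tz": 3.4, "wx": 5.3, "hand": 0.1}, {"tx": -0.1, "ty": 0.3, "tz": 3.4, "wx": 5.4, "hand": 0.1}, {"tx": -0.1, "ty": 0.5, "tz": 3.4, "wx": 5.4, "hand": 0.1}]
[{"tx": -0.1, "ty": 0.9, "tz": 3.3, "wx": 5.4, "hand": 0.1}, {"tx": -0.1, "ty": 1.2, "tz": 3.2, "wx": 5.4, "hand": 0.1}, {"tx": -0.1, "ty": 1.5, "tz": 3.1, "wx": 5.4, "hand": 0.1}, {"tx": -0.1, "ty": 1.7, "tz": 2.9, "wx": 5.4, "hand": 0.1}, {"tx": -0.1, "ty": 2.0, "tz": 2.7, "wx": 5.4, "hand": 0.1}, {"tx": -0.1, "ty": 2.3, "tz": 2.6, "wx": 5.4, "hand": 0.1}, {"ty": 1.7, "tz": 1.5, "wx": 3.6, "hand": 0.1}, {"tx": -0.1, "ty": 0.9, "tz": 0.7, "wx": 1.8, "hand": 0.1}]
end [0.5449 0.3001 0.2402] maxstep mm 34.0905658554517 deg 5.389708669336025
```

Call:
step_arm(plan=[{"ty":-0.4,"tz":1.0,"wx":1.8,"hand":0.1},{"tx":-0.1,"ty":-0.9,"tz":2.2,"wx":3.6,"hand":0.1},{"tx":-0.1,"ty":-1.0,"tz":3.2,"wx":5.4,"hand":0.1},{"tx":-0.1,"ty":-0.7,"tz":3.3,"wx":5.4,"hand":0.1},{"tx":-0.1,"ty":-0.4,"tz":3.4,"wx":5.4,"hand":0.1},{"tx":-0.1,"ty":-0.1,"tz":3.4,"wx":5.3,"hand":0.1},{"tx":-0.1,"ty":0.3,"tz":3.4,"wx":5.4,"hand":0.1},{"tx":-0.1,"ty":0.5,"tz":3.4,"wx":5.4,"hand":0.1}], force=40)

```text
$.plan[0]: bad value
```

Call:
step_arm(plan=[{"tx":-0.1,"ty":0.9,"tz":3.3,"wx":5.4,"hand":0.1},{"tx":-0.1,"ty":1.2,"tz":3.2,"wx":5.4,"hand":0.1},{"tx":-0.1,"ty":1.5,"tz":3.1,"wx":5.4,"hand":0.1},{"tx":-0.1,"ty":1.7,"tz":2.9,"wx":5.4,"hand":0.1},{"tx":-0.1,"ty":2.0,"tz":2.7,"wx":5.4,"hand":0.1},{"tx":-0.1,"ty":2.3,"tz":2.6,"wx":5.4,"hand":0.1},{"ty":1.7,"tz":1.5,"wx":3.6,"hand":0.1},{"tx":-0.1,"ty":0.9,"tz":0.7,"wx":1.8,"hand":0.1}])

```text
$.plan[0]: bad value
```

```bash
sed -i 's/ if abs(z)>1e-9}/}/; s/\[\*t,\*wv\])/[*(t+0.0),*(wv+0.0)])/' h.py
python3 - <<'E'
from h import *
plan(np.array([.5445,.300,.24]),tool([0,0,-1],[1,-.028,0]),16,0.1,ramp=3)
E
```

```text
[{"tx": 0.0, "ty": -0.4, "tz": 1.0, "wx": 1.8, "wy": 0.0, "wz": 0.0, "hand": 0.1}, {"tx": -0.1, "ty": -0.9, "tz": 2.2, "wx": 3.6, "wy": 0.0, "wz": 0.0, "hand": 0.1}, {"tx": -0.1, "ty": -1.0, "tz": 3.2, "wx": 5.4, "wy": 0.0, "wz": 0.0, "hand": 0.1}, {"tx": -0.1, "ty": -0.7, "tz": 3.3, "wx": 5.4, "wy": 0.0, "wz": 0.0, "hand": 0.1}, {"tx": -0.1, "ty": -0.4, "tz": 3.4, "wx": 5.4, "wy": 0.0, "wz": 0.0, "hand": 0.1}, {"tx": -0.1, "ty": -0.1, "tz": 3.4, "wx": 5.3, "wy": 0.0, "wz": 0.0, "hand": 0.1}, {"tx": -0.1, "ty": 0.3, "tz": 3.4, "wx": 5.4, "wy": 0.0, "wz": 0.0, "hand": 0.1}, {"tx": -0.1, "ty": 0.5, "tz": 3.4, "wx": 5.4, "wy": 0.0, "wz": 0.0, "hand": 0.1}]
[{"tx": -0.1, "ty": 0.9, "tz": 3.3, "wx": 5.4, "wy": 0.0, "wz": 0.0, "hand": 0.1}, {"tx": -0.1, "ty": 1.2, "tz": 3.2, "wx": 5.4, "wy": 0.0, "wz": 0.0, "hand": 0.1}, {"tx": -0.1, "ty": 1.5, "tz": 3.1, "wx": 5.4, "wy": 0.0, "wz": 0.0, "hand": 0.1}, {"tx": -0.1, "ty": 1.7, "tz": 2.9, "wx": 5.4, "wy": 0.0, "wz": 0.0, "hand": 0.1}, {"tx": -0.1, "ty": 2.0, "tz": 2.7, "wx": 5.4, "wy": 0.0, "wz": 0.0, "hand": 0.1}, {"tx": -0.1, "ty": 2.3, "tz": 2.6, "wx": 5.4, "wy": 0.0, "wz": 0.0, "hand": 0.1}, {"tx": 0.0, "ty": 1.7, "tz": 1.5, "wx": 3.6, "wy": 0.0, "wz": 0.0, "hand": 0.1}, {"tx": -0.1, "ty": 0.9, "tz": 0.7, "wx": 1.8, "wy": 0.0, "wz": 0.0, "hand": 0.1}]
end [0.5449 0.3001 0.2402] maxstep mm 34.0905658554517 deg 5.389708669336025
```

Call:
step_arm(plan=[{"tx":0,"ty":-0.4,"tz":1.0,"wx":1.8,"wy":0,"wz":0,"hand":0.1}], force=40)

```text
time: 1.13
position: [0.1803, 0.5947, 0.2261]
ee_rot: [0.244, 1.558, -0.243]
force: [-0.2, -0.0, 0.0]
finger_gap: 0.0754
```

Call:
step_arm(plan=[{"tx":-0.1,"ty":-0.9,"tz":2.2,"wx":3.6,"wy":0.0,"wz":0.0,"hand":0.1},{"tx":-0.1,"ty":-1.0,"tz":3.2,"wx":5.4,"wy":0.0,"wz":0.0,"hand":0.1},{"tx":-0.1,"ty":-0.7,"tz":3.3,"wx":5.4,"wy":0.0,"wz":0.0,"hand":0.1},{"tx":-0.1,"ty":-0.4,"tz":3.4,"wx":5.4,"wy":0.0,"wz":0.0,"hand":0.1},{"tx":-0.1,"ty":-0.1,"tz":3.4,"wx":5.3,"wy":0.0,"wz":0.0,"hand":0.1},{"tx":-0.1,"ty":0.3,"tz":3.4,"wx":5.4,"wy":0.0,"wz":0.0,"hand":0.1},{"tx":-0.1,"ty":0.5,"tz":3.4,"wx":5.4,"wy":0.0,"wz":0.0,"hand":0.1},{"tx":-0.1,"ty":0.9,"tz":3.3,"wx":5.4,"wy":0.0,"wz":0.0,"hand":0.1}])

```text
time: 1.8
position: [0.3879, 0.4253, 0.2346]
ee_rot: [0.813, 1.413, -0.812]
force: [-0.2, -0.3, -0.4]
finger_gap: 0.0385
```

Call:
step_arm(plan=[{"tx":-0.1,"ty":1.2,"tz":3.2,"wx":5.4,"wy":0.0,"wz":0.0,"hand":0.1},{"tx":-0.1,"ty":1.5,"tz":3.1,"wx":5.4,"wy":0.0,"wz":0.0,"hand":0.1},{"tx":-0.1,"ty":1.7,"tz":2.9,"wx":5.4,"wy":0.0,"wz":0.0,"hand":0.1},{"tx":-0.1,"ty":2.0,"tz":2.7,"wx":5.4,"wy":0.0,"wz":0.0,"hand":0.1},{"tx":-0.1,"ty":2.3,"tz":2.6,"wx":5.4,"wy":0.0,"wz":0.0,"hand":0.1},{"tx":0.0,"ty":1.7,"tz":1.5,"wx":3.6,"wy":0.0,"wz":0.0,"hand":0.1},{"tx":-0.1,"ty":0.9,"tz":0.7,"wx":1.8,"wy":0.0,"wz":0.0,"hand":0.1},{"tx":0,"ty":0,"tz":0,"wx":0,"wy":0.0,"wz":0.0,"hand":0.1}])

```text
time: 2.47
position: [0.5474, 0.2959, 0.2406]
ee_rot: [1.237, 1.189, -1.236]
force: [1.0, 0.1, -0.3]
finger_gap: 0.0385
```

Run:
```python
from h import *
s=manip.observe(); print(s['position'],s['joints'],s['time'],R.from_rotvec(s['ee_rot']).as_matrix())
c=manip.camera('wrist');T=ext(c,s);cv2.imwrite('pics/c1.png',c['pixels'])
for q in ['yellow_hinge','yellow_handle']:
    for d in manip.place_of(c,q): p=w(T,d['point']);print(q,round(d['score'],2),p,pix(c,p,T))
```

```text
[0.5474 0.2959 0.2406] [-0.8852  0.4355  0.4448  1.587  -0.197   1.1633 -0.436 ] 2.4667 [[ 0.0014  0.9993 -0.0375]
 [-0.0013 -0.0375 -0.9993]
 [-1.      0.0015  0.0012]]
yellow_hinge 0.66 [0.6213 0.2966 0.017 ] (np.float64(315.8471241884788), np.float64(155.9834238518352))
```

View pics/c1.png

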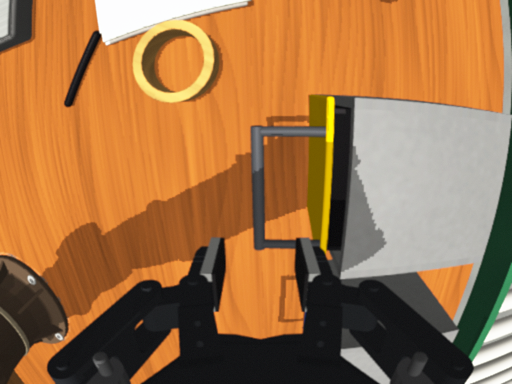

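Run:
```python
from h import *
s=manip.observe(); c=manip.camera('wrist');T=ext(c,s)
for u,v in [(256,130),(260,245)]:print(ray(c,T,u,v,.164))
M=tool([0,0,-1],[1,-.028,0])
for z in (.164,): print(pix(c,[.5445,.3,z],T))
plan(np.array([.5445,.300,.165]),M,8,0.1,ramp=3)
```

```text
[0.5438 0.3568 0.164 ]
[0.5441 0.2594 0.164 ]
(np.float64(259.1075916452654), np.float64(200.79385780863686))
[{"tx": 0.4, "ty": 0.0, "tz": 0.0, "wx": 0.0, "wy": 0.0, "wz": 0.0, "hand": 0.1}, {"tx": 0.9, "ty": 0.0, "tz": 0.0, "wx": 0.0, "wy": 0.0, "wz": 0.0, "hand": 0.1}, {"tx": 1.2, "ty": 0.0, "tz": 0.1, "wx": 0.0, "wy": 0.0, "wz": 0.0, "hand": 0.1}, {"tx": 1.3, "ty": 0.1, "tz": 0.0, "wx": 0.1, "wy": 0.0, "wz": 0.0, "hand": 0.1}, {"tx": 1.2, "ty": 0.0, "tz": 0.0, "wx": 0.0, "wy": 0.0, "wz": 0.0, "hand": 0.1}, {"tx": 1.3, "ty": 0.0, "tz": 0.0, "wx": 0.0, "wy": 0.0, "wz": 0.1, "hand": 0.1}, {"tx": 0.8, "ty": 0.0, "tz": 0.0, "wx": 0.0, "wy": 0.0, "wz": 0.0, "hand": 0.1}, {"tx": 0.4, "ty": 0.0, "tz": 0.1, "wx": 0.0, "wy": 0.0, "wz": 0.0, "hand": 0.1}]
end [0.5444 0.2996 0.1651] maxstep mm 12.518669690341476 deg 0.02418123940021166
```

Call:
step_arm(plan=[{"tx":0.5,"ty":0,"tz":-0.2,"wx":0,"wy":0,"wz":0,"hand":0.1},{"tx":1.0,"ty":0,"tz":-0.2,"wx":0,"wy":0,"wz":0,"hand":0.1},{"tx":1.5,"ty":0,"tz":0,"wx":0,"wy":0,"wz":0,"hand":0.1},{"tx":1.5,"ty":0,"tz":0,"wx":0,"wy":0,"wz":0,"hand":0.1},{"tx":1.5,"ty":0,"tz":0,"wx":0,"wy":0,"wz":0,"hand":0.1},{"tx":1.0,"ty":0,"tz":0,"wx":0,"wy":0,"wz":0,"hand":0.1},{"tx":0.5,"ty":0,"tz":0,"wx":0,"wy":0,"wz":0,"hand":0.1},{"tx":0,"ty":0,"tz":0,"wx":0,"wy":0,"wz":0,"hand":0.1}])

```text
time: 3.33
position: [0.544, 0.3042, 0.1637]
ee_rot: [1.228, 1.196, -1.232]
force: [-0.1, -0.7, 0.3]
finger_gap: 0.0385
```

Call:
step_arm(plan=[{"tx":0,"ty":0,"tz":0,"wx":0,"wy":0,"wz":0,"hand":1},{"tx":0,"ty":0,"tz":0,"wx":0,"wy":0,"wz":0,"hand":1},{"tx":0,"ty":0,"tz":0,"wx":0,"wy":0,"wz":0,"hand":1},{"tx":0,"ty":0,"tz":0,"wx":0,"wy":0,"wz":0,"hand":1},{"tx":0,"ty":0,"tz":0,"wx":0,"wy":0,"wz":0,"hand":1}], force=40)

```text
time: 3.75
position: [0.5453, 0.3042, 0.1658]
ee_rot: [1.231, 1.195, -1.23]
force: [0.4, 0.2, -0.5]
finger_gap: -0.0002
```

Run:
```python
from h import *
s=manip.observe(); print(s['position'],s['force'],s['finger_gap'],s['time'])
c=manip.camera('side');cv2.imwrite('pics/c2.png',cv2.resize(c['pixels'][60:220,180:380],(750,600)))
```

```text
[0.5453 0.3042 0.1658] [ 0.4453  0.1976 -0.5125] -0.00020785564630724582 3.75
```

View pics/c2.png

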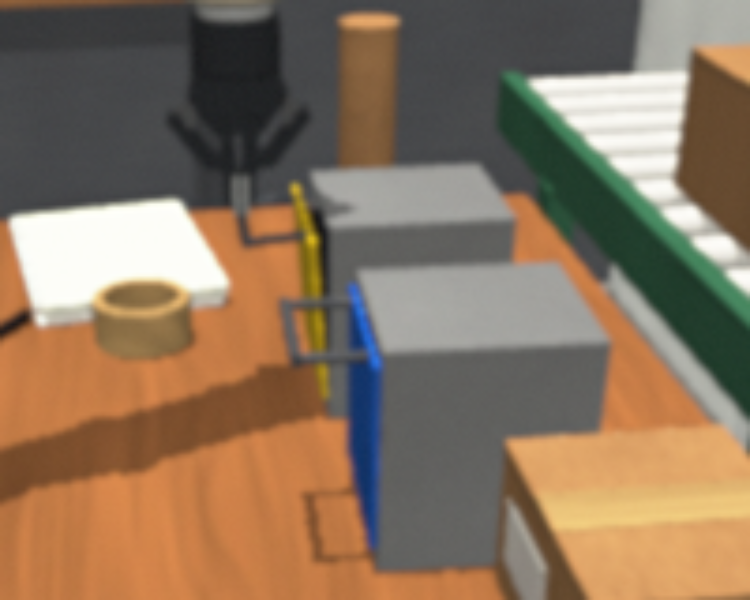

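Run:
```python
from h import *
s=manip.observe();M=R.from_rotvec(s['ee_rot']).as_matrix()
c=manip.camera('wrist');T=ext(c,s);cv2.imwrite('pics/c3.png',c['pixels'])
tip=np.array(s['position'])+M@[.019,0,0];print(tip,pix(c,tip,T))
c2=manip.camera('side');T2=ext(c2);f=lambda p:((pix(c2,p,T2)[0]-180)*3.75,(pix(c2,p,T2)[1]-60)*3.75)
print('tip',f(tip),'tcp',f(s['position']))
for p in [[.544,.353,.164],[.544,.257,.164],[.544,.305,.164]]: print(f(p))
print(T2)
for d in manip.place_of(c2,'yellow_handle'): p=w(T2,d['point']);print(round(d['score'],2),p,f(p))
```

```text
[0.5452 0.3042 0.1466] (np.float64(257.49530930568534), np.float64(231.89183526644848))
tip (np.float64(241.06313699970195), np.float64(239.13286361213255)) tcp (np.float64(240.47339416258868), np.float64(218.97290837216548))
(np.float64(234.6271309650554), np.float64(202.499966176479))
(np.float64(243.92102315830772), np.float64(239.64337463056708))
(np.float64(239.11705404407257), np.float64(220.4441216910492))
[[ 0.9938 -0.0681  0.0876  0.4553]
 [-0.1101 -0.5062  0.8554 -0.8534]
 [-0.0139 -0.8597 -0.5105  0.588 ]
 [ 0.      0.      0.      1.    ]]
0.65 [0.5431 0.2995 0.1594] (np.float64(238.77623979859214), np.float64(227.57995017031547))
```

View pics/c3.png

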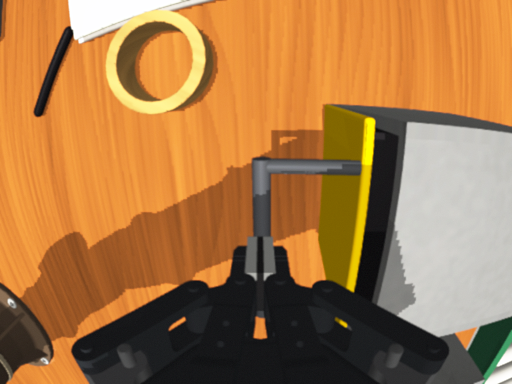

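Run:
```python
from h import *
s=manip.observe();print(s['position'],s['joint_efforts'])
c=manip.camera('wrist');T=ext(c,s)
for z in (.13,.14,.15,.164): print(z,ray(c,T,262,160,z),ray(c,T,253,165,z),ray(c,T,271,165,z), ray(c,T,265,310,z))
cv2.imwrite('pics/c4.png',cv2.resize(c['pixels'][130:350,170:350],(491,600),interpolation=cv2.INTER_CUBIC))
```

```text
[0.5451 0.3041 0.1654] [  0.0027 -66.2681   7.4799 -28.8359   0.0146   0.0015  -0.0003]
0.13 [0.5492 0.346  0.13  ] [0.5434 0.3429 0.13  ] [0.5547 0.3426 0.13  ] [0.5483 0.2242 0.13  ]
0.14 [0.5492 0.3483 0.14  ] [0.5437 0.3454 0.14  ] [0.5544 0.3451 0.14  ] [0.5483 0.2333 0.14  ]
0.15 [0.5492 0.3506 0.15  ] [0.544  0.3479 0.15  ] [0.5541 0.3476 0.15  ] [0.5484 0.2423 0.15  ]
0.164 [0.5491 0.3539 0.164 ] [0.5445 0.3514 0.164 ] [0.5537 0.3511 0.164 ] [0.5484 0.2549 0.164 ]
```

View pics/c4.png

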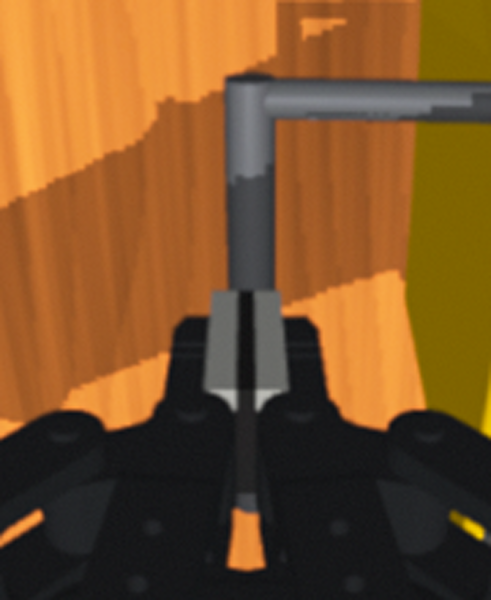

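Run:
```python
from h import *
s=manip.observe()
c=manip.camera('wrist');T=ext(c,s);M=R.from_rotvec(s['ee_rot']).as_matrix()
for x in (.03,.019,.01,0,-.01,-.02): 
  print(x,[np.round((np.array(pix(c,np.array(s['position'])+M@[x,0,z],T))-[170,130])*2.727) for z in (-.011,0,.011)])
```

```text
0.03 [array([239., 215.]), array([239., 257.]), array([239., 297.])]
0.019 [array([238., 234.]), array([239., 278.]), array([239., 319.])]
0.01 [array([238., 251.]), array([238., 296.]), array([239., 339.])]
0 [array([238., 272.]), array([238., 319.]), array([238., 363.])]
-0.01 [array([237., 295.]), array([238., 344.]), array([238., 390.])]
-0.02 [array([237., 322.]), array([237., 372.]), array([237., 419.])]
```

Run:
```python
from h import *
c=manip.camera('side');T=ext(c)
a=cv2.imread('pics/a_side.png');k=6
z=cv2.resize(a[40:110,90:180],None,fx=k,fy=k,interpolation=cv2.INTER_CUBIC)
for p,col in [((.1737,.5998,.2255),(0,0,255)),((.1737,.5998,.2195),(0,255,0)),((.1737,.5998,.2065),(255,0,0))]:
    u,v=pix(c,p,T); cv2.circle(z,(int((u-90)*k),int((v-40)*k)),4,col,-1)
b=c['pixels'];z2=cv2.resize(b[70:140,210:300],None,fx=k,fy=k,interpolation=cv2.INTER_CUBIC)
s=manip.observe()['position']
for dz,col in [(0,(0,0,255)),(.019,(255,0,0))]:
    u,v=pix(c,s-np.array([0,0,dz]),T); cv2.circle(z2,(int((u-210)*k),int((v-70)*k)),4,col,-1)
cv2.imwrite('pics/c5.png',np.hstack([z,z2])[:, :][::1] if 0 else cv2.resize(np.hstack([z,z2]),(800,311)))
```

```text
(no output)
```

View pics/c5.png

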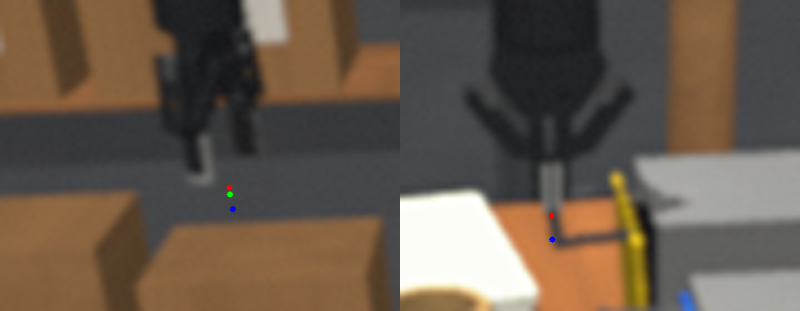

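Call:
step_arm(plan=[{"tx":-0.5,"ty":0.2,"tz":0,"wx":0,"wy":0,"wz":0,"hand":0.1},{"tx":0,"ty":0.1,"tz":0,"wx":0,"wy":0,"wz":0,"hand":0.1},{"tx":0,"ty":0,"tz":0,"wx":0,"wy":0,"wz":0,"hand":0.1},{"tx":0,"ty":0,"tz":0,"wx":0,"wy":0,"wz":0,"hand":0.1},{"tx":0.7,"ty":0,"tz":0,"wx":0,"wy":0,"wz":0,"hand":0.1},{"tx":0.8,"ty":0,"tz":0,"wx":0,"wy":0,"wz":0,"hand":0.1},{"tx":0.7,"ty":0,"tz":0,"wx":0,"wy":0,"wz":0,"hand":0.1},{"tx":0.6,"ty":0,"tz":0,"wx":0,"wy":0,"wz":0,"hand":0.1}])

```text
time: 4.77
position: [0.5475, 0.3038, 0.1408]
ee_rot: [1.229, 1.196, -1.232]
force: [0.1, -0.5, -0.2]
finger_gap: 0.0381
```

Call:
step_arm(plan=[{"tx":0,"ty":0,"tz":0,"wx":0,"wy":0,"wz":0,"hand":0.1},{"tx":0,"ty":0,"tz":0,"wx":0,"wy":0,"wz":0,"hand":1},{"tx":0,"ty":0,"tz":0,"wx":0,"wy":0,"wz":0,"hand":1},{"tx":0,"ty":0,"tz":0,"wx":0,"wy":0,"wz":0,"hand":1},{"tx":0,"ty":0,"tz":0,"wx":0,"wy":0,"wz":0,"hand":1},{"tx":0,"ty":0,"tz":0,"wx":0,"wy":0,"wz":0,"hand":1}], force=40)

```text
time: 5.27
position: [0.5481, 0.3041, 0.1426]
ee_rot: [1.231, 1.196, -1.23]
force: [-1.2, -0.6, 1.0]
finger_gap: 0.0081
```

Run:
```python
from h import *
s=manip.observe(); print(s['position'],s['force'],s['finger_gap'],s['time'])
c=manip.camera('wrist');cv2.imwrite('pics/c6.png',c['pixels'])
```

```text
[0.5481 0.3041 0.1426] [-1.1853 -0.5936  1.0262] 0.008129270259179663 5.2667
```

View pics/c6.png

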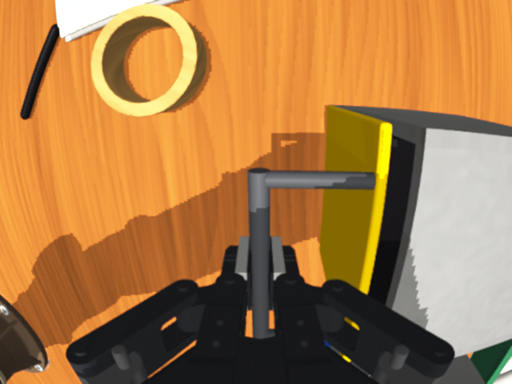

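Call:
step_arm(plan=[{"tx":0.19,"ty":-0.32,"tz":0,"wx":0,"wy":0,"wz":1.5,"hand":1},{"tx":0.38,"ty":-0.63,"tz":0,"wx":0,"wy":0,"wz":3,"hand":1},{"tx":0.38,"ty":-0.63,"tz":0,"wx":0,"wy":0,"wz":3,"hand":1},{"tx":0.38,"ty":-0.63,"tz":0,"wx":0,"wy":0,"wz":3,"hand":1},{"tx":0.38,"ty":-0.63,"tz":0,"wx":0,"wy":0,"wz":3,"hand":1},{"tx":0.38,"ty":-0.63,"tz":0,"wx":0,"wy":0,"wz":3,"hand":1},{"tx":0.38,"ty":-0.63,"tz":0,"wx":0,"wy":0,"wz":3,"hand":1}])

```text
time: 5.9
position: [0.5111, 0.3048, 0.1129]
ee_rot: [1.371, 0.937, -0.974]
force: [2.5, -5.1, -0.2]
finger_gap: 0.0083
```

Run:
```python
from h import *
s=manip.observe(); print(s['position'],s['force'],s['finger_gap'],s['time'],R.from_rotvec(s['ee_rot']).as_matrix()[:,0])
c=manip.camera('side');cv2.imwrite('pics/c7.png',cv2.resize(c['pixels'][60:220,180:380],(750,600)))
```

```text
[0.5111 0.3048 0.1129] [ 2.5169 -5.0647 -0.1717] 0.008335908625049453 5.9 [ 0.3362 -0.008  -0.9418]
```

View pics/c7.png

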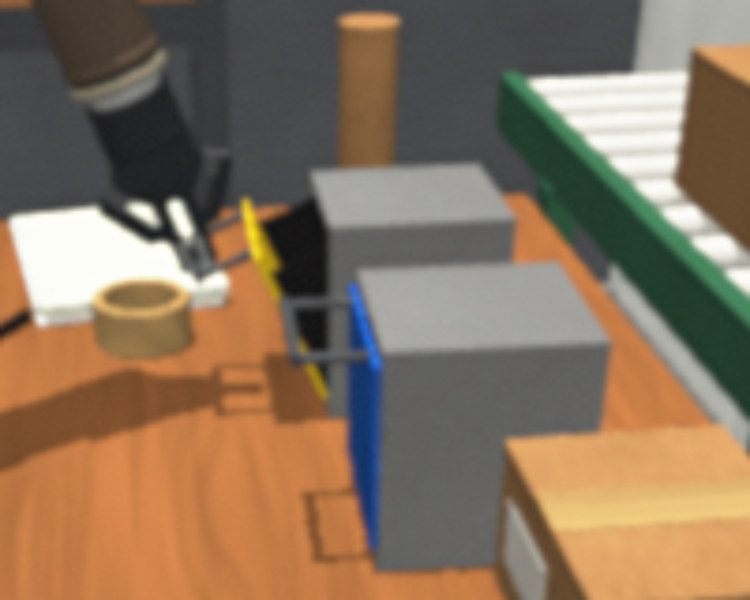

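Call:
step_arm(plan=[{"tx":0.38,"ty":-0.63,"tz":0,"wx":0,"wy":0,"wz":3,"hand":1},{"tx":0.38,"ty":-0.63,"tz":0,"wx":0,"wy":0,"wz":3,"hand":1},{"tx":0.38,"ty":-0.63,"tz":0,"wx":0,"wy":0,"wz":3,"hand":1},{"tx":0.25,"ty":-0.42,"tz":0,"wx":0,"wy":0,"wz":2,"hand":1},{"tx":0.13,"ty":-0.21,"tz":0,"wx":0,"wy":0,"wz":1,"hand":1}])

```text
time: 6.37
position: [0.4929, 0.3049, 0.0879]
ee_rot: [1.431, 0.775, -0.822]
force: [8.0, 2.5, -3.8]
finger_gap: 0.0084
```

Run:
```python
from h import *
s=manip.observe(); print(s['position'],s['force'],s['finger_gap'],s['time'],R.from_rotvec(s['ee_rot']).as_matrix()[:,0])
```

```text
[0.4929 0.3049 0.0879] [ 8.0122  2.4592 -3.7839] 0.008412700603718957 6.3667 [ 0.5206 -0.0196 -0.8536]
```

Call:
step_arm(plan=[{"tx":0.13,"ty":-0.21,"tz":0,"wx":0,"wy":0,"wz":1,"hand":1},{"tx":0.13,"ty":-0.21,"tz":0,"wx":0,"wy":0,"wz":1,"hand":1},{"tx":0.13,"ty":-0.21,"tz":0,"wx":0,"wy":0,"wz":1,"hand":1},{"tx":0,"ty":0,"tz":0,"wx":0,"wy":0,"wz":0,"hand":1}])

```text
time: 6.7
position: [0.4918, 0.3049, 0.0854]
ee_rot: [1.436, 0.755, -0.805]
force: [-8.3, 0.0, 4.9]
finger_gap: 0.0085
```

Run:
```python
from h import *
s=manip.observe(); print(s['position'],s['force'],s['finger_gap'],s['time'],R.from_rotvec(s['ee_rot']).as_matrix()[:,0])
```

```text
[0.4918 0.3049 0.0854] [-8.3054  0.0305  4.8823] 0.008498605753593945 6.7 [ 0.5404 -0.0224 -0.8411]
```

Call:
step_arm(plan=[{"tx":0.13,"ty":-0.21,"tz":0,"wx":0,"wy":0,"wz":1,"hand":1},{"tx":0.13,"ty":-0.3,"tz":0,"wx":0,"wy":0,"wz":1,"hand":1},{"tx":0.1,"ty":-0.3,"tz":0,"wx":0,"wy":0,"wz":0,"hand":1},{"tx":0,"ty":0,"tz":0,"wx":0,"wy":0,"wz":0,"hand":1}])

```text
time: 7.03
position: [0.4926, 0.3049, 0.0836]
ee_rot: [1.447, 0.73, -0.785]
force: [-12.5, -1.3, 41.4]
finger_gap: 0.0085
```

Run:
```python
from h import *
s=manip.observe(); print(s['position'],s['force'],s['finger_gap'],s['time'],R.from_rotvec(s['ee_rot']).as_matrix()[:,0])
c=manip.camera('side');cv2.imwrite('pics/c8.png',cv2.resize(c['pixels'][60:220,180:380],(750,600)))
c=manip.camera('top');cv2.imwrite('pics/c9.png',cv2.resize(c['pixels'][95:235,50:250],(800,560)))
```

```text
[0.4926 0.3049 0.0836] [-12.4754  -1.3286  41.3906] 0.00851153017066575 7.0333 [ 0.5648 -0.0242 -0.8249]
```

View pics/c8.png

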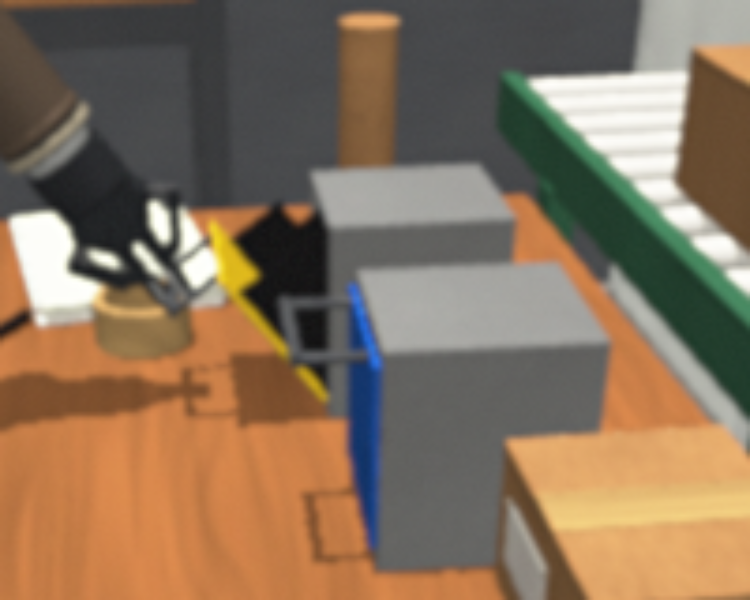

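View pics/c9.png

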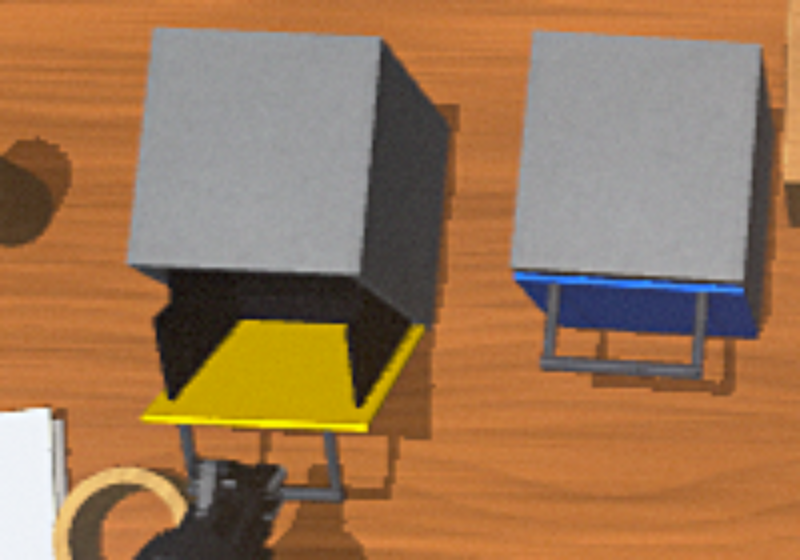

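Call:
step_arm(plan=[{"tx":-0.15,"ty":0.35,"tz":0,"wx":0,"wy":0,"wz":-1,"hand":1},{"tx":0,"ty":0,"tz":0,"wx":0,"wy":0,"wz":0,"hand":1}])

```text
time: 7.3
position: [0.4932, 0.3048, 0.0854]
ee_rot: [1.441, 0.748, -0.801]
force: [1.6, 1.6, 2.2]
finger_gap: 0.0084
```

Run:
```python
from h import *
s=manip.observe(); print(s['position'],s['force'],s['finger_gap'],s['time'],R.from_rotvec(s['ee_rot']).as_matrix()[:,0])
```

```text
[0.4932 0.3048 0.0854] [1.5524 1.6351 2.228 ] 0.008428025531237622 7.3 [ 0.5463 -0.0231 -0.8373]
```

Call:
step_arm(plan=[{"tx":0.1,"ty":-0.2,"tz":0,"wx":0,"wy":0,"wz":0.6,"hand":1},{"tx":0,"ty":0,"tz":0,"wx":0,"wy":0,"wz":0,"hand":1},{"tx":0,"ty":0,"tz":0,"wx":0,"wy":0,"wz":0,"hand":0.1},{"tx":0,"ty":0,"tz":0,"wx":0,"wy":0,"wz":0,"hand":0.1},{"tx":0,"ty":0,"tz":0,"wx":0,"wy":0,"wz":0,"hand":0.1},{"tx":0,"ty":0,"tz":0,"wx":0,"wy":0,"wz":0,"hand":0.1}])

```text
time: 7.8
position: [0.49, 0.3031, 0.0812]
ee_rot: [1.44, 0.739, -0.796]
force: [0.7, -0.2, -0.6]
finger_gap: 0.0387
```

Run:
```python
from h import *
s=manip.observe(); print(s['position'],s['force'],s['finger_gap'],s['time'],R.from_rotvec(s['ee_rot']).as_matrix())
c=manip.camera('wrist');cv2.imwrite('pics/d1.png',c['pixels'])
```

```text
[0.49   0.3031 0.0812] [ 0.7485 -0.2443 -0.6242] 0.03868184780812039 7.8 [[ 0.5534  0.8322 -0.0346]
 [-0.0267 -0.0237 -0.9994]
 [-0.8325  0.5539  0.0091]]
```

View pics/d1.png

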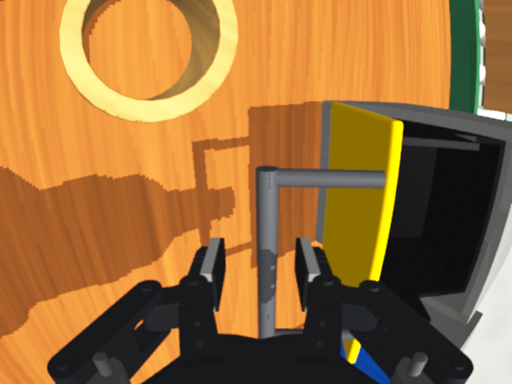

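Call:
step_arm(plan=[{"tx":-0.5,"ty":0,"tz":0,"wx":0,"wy":0,"wz":0,"hand":0.1},{"tx":-1.0,"ty":0,"tz":0,"wx":0,"wy":0,"wz":0,"hand":0.1},{"tx":-1.5,"ty":0,"tz":0,"wx":0,"wy":0,"wz":0,"hand":0.1},{"tx":-2.0,"ty":0,"tz":0,"wx":0,"wy":0,"wz":0,"hand":0.1},{"tx":-2.5,"ty":0,"tz":0,"wx":0,"wy":0,"wz":0,"hand":0.1},{"tx":-2.5,"ty":0,"tz":0,"wx":0,"wy":0,"wz":0,"hand":0.1},{"tx":-1.5,"ty":0,"tz":0,"wx":0,"wy":0,"wz":0,"hand":-0.5},{"tx":-0.5,"ty":0,"tz":0,"wx":0,"wy":0,"wz":0,"hand":-0.5}])

```text
time: 8.52
position: [0.4227, 0.307, 0.183]
ee_rot: [1.442, 0.742, -0.795]
force: [-0.0, 0.8, 0.7]
finger_gap: 0.0617
```

Run:
```python
from h import *
s=manip.observe(); print(s['position'],s['joints'],s['time'])
c=manip.camera('wrist');T=ext(c,s);cv2.imwrite('pics/d2.png',c['pixels'])
for q in ['yellow_hinge','yellow_handle']:
    for d in manip.place_of(c,q): p=w(T,d['point']);print(q,round(d['score'],2),p,pix(c,p,T))
a=np.radians(-6.5)
plan(np.array([.512,-.361,.20]),tool([0,0,-1],[np.sin(a),-np.cos(a),0]),24,-0.2,ramp=4)
```

```text
[0.4227 0.307  0.183 ] [-1.5212  0.191   0.4834  2.2848  0.8634  0.5776 -1.8018] 8.5167
yellow_hinge 0.69 [0.6223 0.298  0.0184] (np.float64(314.31092573040706), np.float64(155.74949760570968))
yellow_hinge 0.5 [0.4784 0.3054 0.1043] (np.float64(262.3042518886454), np.float64(190.51770458046542))
yellow_handle 0.84 [0.4816 0.3074 0.0989] (np.float64(261.7989941032585), np.float64(185.86245988637046))
[{"tx": 0.1, "ty": 0.1, "tz": 0.8, "wx": 1.1, "wy": -0.3, "wz": -0.3, "hand": -0.2}, {"tx": 0.1, "ty": 0.3, "tz": 1.6, "wx": 2.2, "wy": -0.7, "wz": -0.6, "hand": -0.2}, {"tx": 0.2, "ty": 0.5, "tz": 2.3, "wx": 3.2, "wy": -1.0, "wz": -1.0, "hand": -0.2}, {"tx": 0.3, "ty": 0.8, "tz": 3.1, "wx": 4.4, "wy": -1.3, "wz": -1.2, "hand": -0.2}, {"tx": 0.4, "ty": 1.1, "tz": 3.0, "wx": 4.4, "wy": -1.3, "wz": -1.2, "hand": -0.2}, {"tx": 0.4, "ty": 1.3, "tz": 2.9, "wx": 4.3, "wy": -1.3, "wz": -1.3, "hand": -0.2}, {"tx": 0.5, "ty": 1.6, "tz": 2.8, "wx": 4.4, "wy": -1.3, "wz": -1.2, "hand": -0.2}, {"tx": 0.4, "ty": 1.7, "tz": 2.6, "wx": 4.4, "wy": -1.3, "wz": -1.2, "hand": -0.2}]
[{"tx": 0.5, "ty": 2.0,
[... 707 characters left out ...]
 "wz": -1.3, "hand": -0.2}, {"tx": 0.3, "ty": 3.2, "tz": 0.6, "wx": 4.3, "wy": -1.3, "wz": -1.2, "hand": -0.2}, {"tx": 0.2, "ty": 3.1, "tz": 0.3, "wx": 4.4, "wy": -1.3, "wz": -1.3, "hand": -0.2}, {"tx": 0.2, "ty": 3.2, "tz": 0.0, "wx": 4.4, "wy": -1.3, "wz": -1.2, "hand": -0.2}, {"tx": 0.1, "ty": 3.2, "tz": -0.1, "wx": 4.3, "wy": -1.3, "wz": -1.2, "hand": -0.2}, {"tx": 0.0, "ty": 2.4, "tz": -0.3, "wx": 3.3, "wy": -1.0, "wz": -0.9, "hand": -0.2}, {"tx": 0.0, "ty": 1.6, "tz": -0.4, "wx": 2.2, "wy": -0.6, "wz": -0.7, "hand": -0.2}, {"tx": 0.0, "ty": 0.8, "tz": -0.1, "wx": 1.1, "wy": -0.3, "wz": -0.3, "hand": -0.2}]
end [ 0.5117 -0.3612  0.2001] maxstep mm 32.07414865119264 deg 4.719989299605732
```

View pics/d2.png

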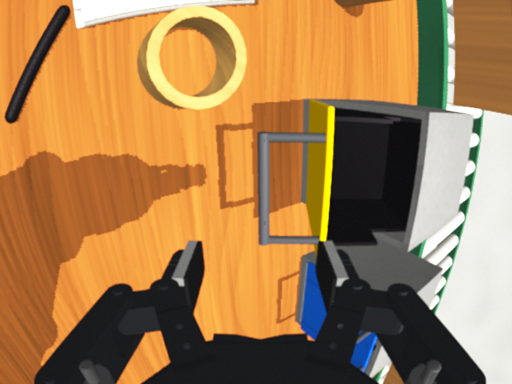

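Run:
```python
from h import *
a=np.radians(-6.5)
plan(np.array([.512,-.361,.20]),tool([0,0,-1],[-np.sin(a),np.cos(a),0]),24,-0.2,ramp=4)
```

```text
[{"tx": 0.1, "ty": 0.1, "tz": 0.8, "wx": -1.0, "wy": 0.3, "wz": -0.3, "hand": -0.2}, {"tx": 0.1, "ty": 0.2, "tz": 1.6, "wx": -2.0, "wy": 0.6, "wz": -0.7, "hand": -0.2}, {"tx": 0.1, "ty": 0.3, "tz": 2.4, "wx": -2.9, "wy": 0.9, "wz": -0.9, "hand": -0.2}, {"tx": 0.1, "ty": 0.1, "tz": 3.2, "wx": -3.9, "wy": 1.2, "wz": -1.3, "hand": -0.2}, {"tx": 0.1, "ty": 0.0, "tz": 3.2, "wx": -4.0, "wy": 1.2, "wz": -1.3, "hand": -0.2}, {"tx": 0.0, "ty": -0.3, "tz": 3.2, "wx": -3.9, "wy": 1.2, "wz": -1.2, "hand": -0.2}, {"tx": -0.1, "ty": -0.5, "tz": 3.1, "wx": -4.0, "wy": 1.2, "wz": -1.3, "hand": -0.2}, {"tx": -0.1, "ty": -0.7, "tz": 3.2, "wx": -3.9, "wy": 1.3, "wz": -1.3, "hand": -0.2}]
[{"tx": -0.1, "ty": -1.0, "tz": 3.0, "wx": -3.9, "wy": 1.2, "wz": -1.2, "hand": -0.2}, {"tx": -0.2, "ty": -1.1, "tz": 3.0, "wx": -4.0, "wy": 1.2, "wz": -1.3, "hand": -0.2}, {"tx": -0.3, "ty": -1.4, "tz": 2.9, "wx": -3.9, "wy": 1.2, "wz": -1.3, "hand": -0.2}, {"tx": -0.2, "ty": -1.5, "tz": 2.8, "wx": -3.9, "wy": 1.2, "wz": -1.3, "hand": -0.2}, {"tx": -0.3, "ty": -1.8, "tz": 2.7, "wx": -4.0, "wy": 1.2, "wz": -1.3, "hand"
[... 336 characters left out ...]
2, "hand": -0.2}, {"tx": -0.3, "ty": -2.5, "tz": 1.9, "wx": -4.0, "wy": 1.2, "wz": -1.3, "hand": -0.2}, {"tx": -0.3, "ty": -2.7, "tz": 1.7, "wx": -3.9, "wy": 1.3, "wz": -1.3, "hand": -0.2}, {"tx": -0.2, "ty": -2.9, "tz": 1.5, "wx": -3.9, "wy": 1.2, "wz": -1.3, "hand": -0.2}, {"tx": -0.2, "ty": -2.9, "tz": 1.3, "wx": -4.0, "wy": 1.2, "wz": -1.2, "hand": -0.2}, {"tx": -0.1, "ty": -2.2, "tz": 0.8, "wx": -2.9, "wy": 0.9, "wz": -1.0, "hand": -0.2}, {"tx": -0.1, "ty": -1.6, "tz": 0.5, "wx": -2.0, "wy": 0.6, "wz": -0.6, "hand": -0.2}, {"tx": 0.0, "ty": -0.7, "tz": 0.2, "wx": -1.0, "wy": 0.3, "wz": -0.4, "hand": -0.2}]
end [ 0.5122 -0.3606  0.1996] maxstep mm 32.07414865119264 deg 4.3102745816857535
```

Call:
step_arm(plan=[{"tx":0.1,"ty":0.1,"tz":0.8,"wx":-1.0,"wy":0.3,"wz":-0.3,"hand":-0.2},{"tx":0.1,"ty":0.2,"tz":1.6,"wx":-2.0,"wy":0.6,"wz":-0.7,"hand":-0.2},{"tx":0.1,"ty":0.3,"tz":2.4,"wx":-2.9,"wy":0.9,"wz":-0.9,"hand":-0.2},{"tx":0.1,"ty":0.1,"tz":3.2,"wx":-3.9,"wy":1.2,"wz":-1.3,"hand":-0.2},{"tx":0.1,"ty":0.0,"tz":3.2,"wx":-4.0,"wy":1.2,"wz":-1.3,"hand":-0.2},{"tx":0.0,"ty":-0.3,"tz":3.2,"wx":-3.9,"wy":1.2,"wz":-1.2,"hand":-0.2},{"tx":-0.1,"ty":-0.5,"tz":3.1,"wx":-4.0,"wy":1.2,"wz":-1.3,"hand":-0.2},{"tx":-0.1,"ty":-0.7,"tz":3.2,"wx":-3.9,"wy":1.3,"wz":-1.3,"hand":-0.2}])

```text
time: 9.33
position: [0.4438, 0.1377, 0.1845]
ee_rot: [1.126, 1.004, -0.646]
force: [-0.3, -0.0, -0.2]
finger_gap: 0.0512
```

Call:
step_arm(plan=[{"tx":-0.1,"ty":-1.0,"tz":3.0,"wx":-3.9,"wy":1.2,"wz":-1.2,"hand":-0.2},{"tx":-0.2,"ty":-1.1,"tz":3.0,"wx":-4.0,"wy":1.2,"wz":-1.3,"hand":-0.2},{"tx":-0.3,"ty":-1.4,"tz":2.9,"wx":-3.9,"wy":1.2,"wz":-1.3,"hand":-0.2},{"tx":-0.2,"ty":-1.5,"tz":2.8,"wx":-3.9,"wy":1.2,"wz":-1.3,"hand":-0.2},{"tx":-0.3,"ty":-1.8,"tz":2.7,"wx":-4.0,"wy":1.2,"wz":-1.3,"hand":-0.2},{"tx":-0.3,"ty":-1.9,"tz":2.5,"wx":-3.9,"wy":1.2,"wz":-1.2,"hand":-0.2},{"tx":-0.3,"ty":-2.1,"tz":2.4,"wx":-3.9,"wy":1.2,"wz":-1.3,"hand":-0.2},{"tx":-0.3,"ty":-2.3,"tz":2.2,"wx":-4.0,"wy":1.2,"wz":-1.3,"hand":-0.2}])

```text
time: 10.0
position: [0.4339, -0.0427, 0.1832]
ee_rot: [0.775, 1.243, -0.482]
force: [-0.1, 0.6, -0.7]
finger_gap: 0.0512
```

Call:
step_arm(plan=[{"tx":-0.3,"ty":-2.5,"tz":2.1,"wx":-3.9,"wy":1.2,"wz":-1.2,"hand":-0.2},{"tx":-0.3,"ty":-2.5,"tz":1.9,"wx":-4.0,"wy":1.2,"wz":-1.3,"hand":-0.2},{"tx":-0.3,"ty":-2.7,"tz":1.7,"wx":-3.9,"wy":1.3,"wz":-1.3,"hand":-0.2},{"tx":-0.2,"ty":-2.9,"tz":1.5,"wx":-3.9,"wy":1.2,"wz":-1.3,"hand":-0.2},{"tx":-0.2,"ty":-2.9,"tz":1.3,"wx":-4.0,"wy":1.2,"wz":-1.2,"hand":-0.2},{"tx":-0.1,"ty":-2.2,"tz":0.8,"wx":-2.9,"wy":0.9,"wz":-1.0,"hand":-0.2},{"tx":-0.1,"ty":-1.6,"tz":0.5,"wx":-2.0,"wy":0.6,"wz":-0.6,"hand":-0.2},{"tx":0.0,"ty":-0.7,"tz":0.2,"wx":-1.0,"wy":0.3,"wz":-0.4,"hand":-0.2}])

```text
time: 10.67
position: [0.3946, -0.1836, 0.1751]
ee_rot: [0.468, 1.421, -0.347]
force: [0.3, 0.1, 0.2]
finger_gap: 0.0514
```

Run:
```python
from h import *
s=manip.observe(); print(s['position'],s['joints'],s['time'],R.from_rotvec(s['ee_rot']).as_matrix())
c=manip.camera('wrist');T=ext(c,s);cv2.imwrite('pics/d3.png',c['pixels'])
for q in ['scoop','plug1']:
    for d in manip.place_of(c,q): p=w(T,d['point']);print(q,round(d['score'],2),p,np.round(pix(c,p,T)))
c=manip.camera('top');T=ext(c);cv2.imwrite('pics/d4.png',cv2.resize(c['pixels'][95:235,50:250],(800,560)))
for d in manip.place_of(c,'yellow_handle'): p=w(T,d['point']);print(round(d['score'],2),p,np.round(pix(c,p,T)))
```

```text
[ 0.3946 -0.1836  0.1751] [-0.5825  0.2147  1.1695  2.2084 -0.4252  0.8118  1.902 ] 10.6667 [[ 0.1247  0.4981  0.8581]
 [ 0.0463  0.861  -0.5065]
 [-0.9911  0.1029  0.0843]]
scoop 0.91 [ 0.3369 -0.3937  0.0017] [ 78. 207.]
scoop 0.82 [ 0.5115 -0.355   0.0013] [183. 288.]
0.92 [0.4803 0.3062 0.1046] [115. 217.]
```

View pics/d3.png

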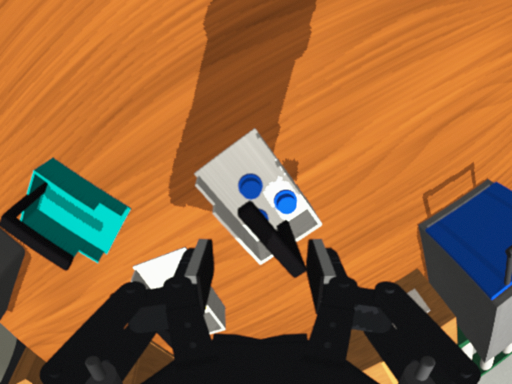

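View pics/d4.png

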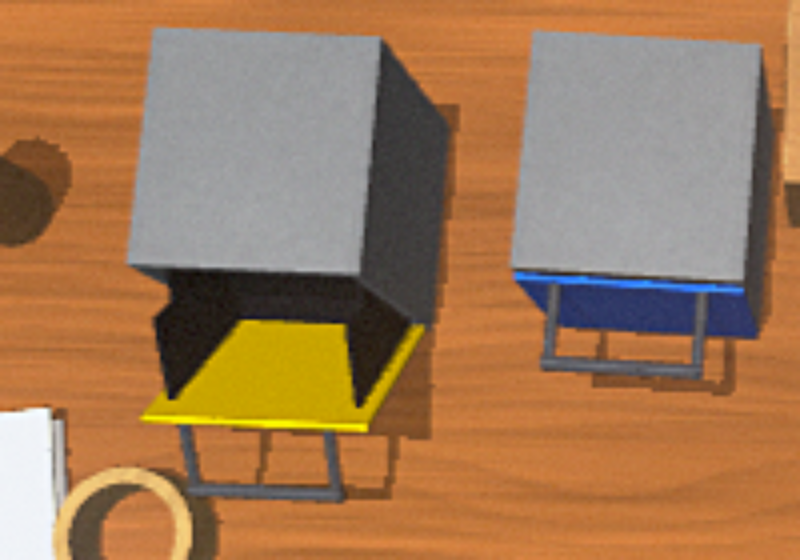

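Run:
```python
from h import *
a=np.radians(-6.5)
plan(np.array([.512,-.361,.20]),tool([0,0,-1],[-np.sin(a),np.cos(a),0]),16,-0.2,ramp=3)
```

```text
[{"tx": 0.0, "ty": -0.2, "tz": 0.5, "wx": -0.6, "wy": 0.1, "wz": -0.1, "hand": -0.2}, {"tx": -0.1, "ty": -0.5, "tz": 0.9, "wx": -1.1, "wy": 0.3, "wz": -0.3, "hand": -0.2}, {"tx": -0.2, "ty": -0.7, "tz": 1.3, "wx": -1.7, "wy": 0.5, "wz": -0.3, "hand": -0.2}, {"tx": -0.1, "ty": -0.8, "tz": 1.4, "wx": -1.7, "wy": 0.4, "wz": -0.4, "hand": -0.2}, {"tx": -0.2, "ty": -0.8, "tz": 1.3, "wx": -1.7, "wy": 0.4, "wz": -0.4, "hand": -0.2}, {"tx": -0.1, "ty": -0.8, "tz": 1.3, "wx": -1.7, "wy": 0.5, "wz": -0.3, "hand": -0.2}, {"tx": -0.2, "ty": -0.9, "tz": 1.2, "wx": -1.6, "wy": 0.4, "wz": -0.4, "hand": -0.2}, {"tx": -0.1, "ty": -1.0, "tz": 1.3, "wx": -1.7, "wy": 0.4, "wz": -0.3, "hand": -0.2}]
[{"tx": -0.2, "ty": -0.9, "tz": 1.2, "wx": -1.7, "wy": 0.5, "wz": -0.4, "hand": -0.2}, {"tx": -0.2, "ty": -1.0, "tz": 1.2, "wx": -1.7, "wy": 0.4, "wz": -0.4, "hand": -0.2}, {"tx": -0.1, "ty": -1.0, "tz": 1.1, "wx": -1.7, "wy": 0.4, "wz": -0.3, "hand": -0.2}, {"tx": -0.2, "ty": -1.1, "tz": 1.1, "wx": -1.7, "wy": 0.4, "wz": -0.4, "hand": -0.2}, {"tx": -0.2, "ty": -1.1, "tz": 1.1, "wx": -1.7, "wy": 0.5, "wz": -0.4, "hand": -0.2}, {"tx": -0.2, "ty": -1.1, "tz": 1.0, "wx": -1.7, "wy": 0.4, "wz": -0.3, "hand": -0.2}, {"tx": -0.1, "ty": -0.8, "tz": 0.7, "wx": -1.1, "wy": 0.3, "wz": -0.3, "hand": -0.2}, {"tx": 0.0, "ty": -0.4, "tz": 0.3, "wx": -0.6, "wy": 0.1, "wz": -0.1, "hand": -0.2}]
end [ 0.5116 -0.3609  0.1996] maxstep mm 15.499490918114807 deg 1.7822485541279265
```

Call:
step_arm(plan=[{"tx":0.0,"ty":-0.2,"tz":0.5,"wx":-0.6,"wy":0.1,"wz":-0.1,"hand":-0.2},{"tx":-0.1,"ty":-0.5,"tz":0.9,"wx":-1.1,"wy":0.3,"wz":-0.3,"hand":-0.2},{"tx":-0.2,"ty":-0.7,"tz":1.3,"wx":-1.7,"wy":0.5,"wz":-0.3,"hand":-0.2},{"tx":-0.1,"ty":-0.8,"tz":1.4,"wx":-1.7,"wy":0.4,"wz":-0.4,"hand":-0.2},{"tx":-0.2,"ty":-0.8,"tz":1.3,"wx":-1.7,"wy":0.4,"wz":-0.4,"hand":-0.2},{"tx":-0.1,"ty":-0.8,"tz":1.3,"wx":-1.7,"wy":0.5,"wz":-0.3,"hand":-0.2},{"tx":-0.2,"ty":-0.9,"tz":1.2,"wx":-1.6,"wy":0.4,"wz":-0.4,"hand":-0.2},{"tx":-0.1,"ty":-1.0,"tz":1.3,"wx":-1.7,"wy":0.4,"wz":-0.3,"hand":-0.2}])

```text
time: 11.58
position: [0.455, -0.2702, 0.1877]
ee_rot: [0.28, 1.5, -0.213]
force: [0.6, 0.0, 0.2]
finger_gap: 0.0512
```

Run:
```python
from h import *
s=manip.observe(); print(s['position'],s['joints'],s['time'])
```

```text
[ 0.455  -0.2702  0.1877] [-0.2495  0.4197  0.997   1.9403 -0.5003  0.9969  2.2374] 11.5833
```

Call:
step_arm(plan=[{"tx":-0.2,"ty":-0.9,"tz":1.2,"wx":-1.7,"wy":0.5,"wz":-0.4,"hand":-0.2},{"tx":-0.2,"ty":-1.0,"tz":1.2,"wx":-1.7,"wy":0.4,"wz":-0.4,"hand":-0.2},{"tx":-0.1,"ty":-1.0,"tz":1.1,"wx":-1.7,"wy":0.4,"wz":-0.3,"hand":-0.2},{"tx":-0.2,"ty":-1.1,"tz":1.1,"wx":-1.7,"wy":0.4,"wz":-0.4,"hand":-0.2},{"tx":-0.2,"ty":-1.1,"tz":1.1,"wx":-1.7,"wy":0.5,"wz":-0.4,"hand":-0.2},{"tx":-0.2,"ty":-1.1,"tz":1.0,"wx":-1.7,"wy":0.4,"wz":-0.3,"hand":-0.2},{"tx":-0.1,"ty":-0.8,"tz":0.7,"wx":-1.1,"wy":0.3,"wz":-0.3,"hand":-0.2},{"tx":0.0,"ty":-0.4,"tz":0.3,"wx":-0.6,"wy":0.1,"wz":-0.1,"hand":-0.2}])

```text
time: 12.25
position: [0.5136, -0.3608, 0.2]
ee_rot: [0.085, 1.567, -0.087]
force: [-0.7, 0.8, -0.7]
finger_gap: 0.0515
```

Run:
```python
from h import *
s=manip.observe(); print(s['position'],s['joints'],s['time'],R.from_rotvec(s['ee_rot']).as_matrix())
c=manip.camera('wrist');T=ext(c,s);cv2.imwrite('pics/d5.png',c['pixels'])
for q in ['scoop','plug1']:
    for d in manip.place_of(c,q): p=w(T,d['point']);print(q,round(d['score'],2),p,np.round(pix(c,p,T)))
```

```text
[ 0.5136 -0.3608  0.2   ] [-0.039   0.5808  0.897   1.6505 -0.4898  1.1488  2.4446] 12.25 [[ 0.0018  0.1093  0.994 ]
 [-0.0011  0.994  -0.1093]
 [-1.     -0.0009  0.0019]]
scoop 0.81 [ 0.5096 -0.3562  0.0003] [263. 158.]
scoop 0.7 [ 0.7623 -0.3489  0.0008] [285. 317.]
scoop 0.6 [ 0.3342 -0.3971  0.0049] [210.  15.]
plug1 0.69 [ 0.537  -0.3852 -0.0011] [242. 182.]
plug1 0.66 [ 0.4816 -0.4575  0.0018] [177. 145.]
plug1 0.63 [ 0.5062 -0.3581  0.0035] [261. 156.]
plug1 0.53 [ 0.5418 -0.3457  0.0033] [275. 183.]
```

View pics/d5.png

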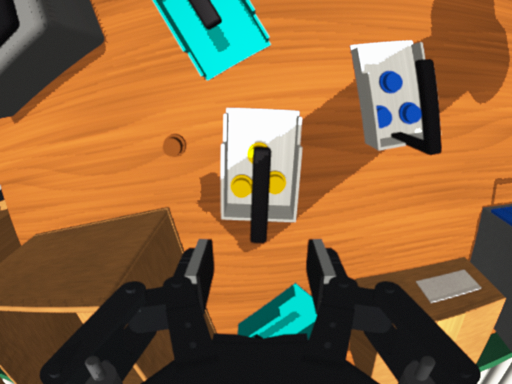

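Run:
```python
from h import *
s=manip.observe();c=manip.camera('wrist');T=ext(c,s)
for u,v in [(261,149),(259,241)]: print(ray(c,T,u,v,.098))
for u,v in [(226,109),(300,112)]: print(ray(c,T,u,v,.003))
cv2.imwrite('pics/d6.png',cv2.resize(c['pixels'][90:260,190:330],(494,600),interpolation=cv2.INTER_CUBIC))
```

```text
[ 0.4784 -0.3549  0.098 ]
[ 0.5656 -0.3666  0.098 ]
[ 0.4452 -0.391   0.003 ]
[ 0.4581 -0.3069  0.003 ]
```

View pics/d6.png

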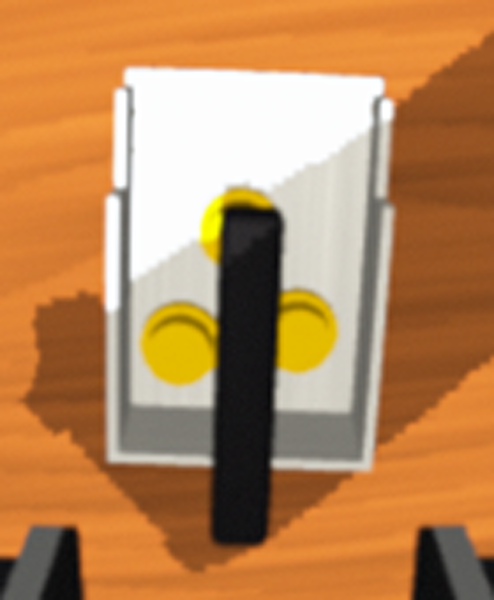

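Call:
step_arm(plan=[{"tx":1.0,"ty":0,"tz":0,"wx":0.6,"wy":0,"wz":0,"hand":-0.2},{"tx":2.0,"ty":0.1,"tz":0,"wx":0.6,"wy":0,"wz":0,"hand":-0.2},{"tx":2.5,"ty":0,"tz":0,"wx":0,"wy":0,"wz":0,"hand":-0.2},{"tx":2.5,"ty":0,"tz":0,"wx":0,"wy":0,"wz":0,"hand":-0.2},{"tx":2.2,"ty":0,"tz":0,"wx":0,"wy":0,"wz":0,"hand":-0.2},{"tx":1.5,"ty":0,"tz":0,"wx":0,"wy":0,"wz":0,"hand":-0.2},{"tx":1.0,"ty":0,"tz":0,"wx":0,"wy":0,"wz":0,"hand":-0.2},{"tx":0.5,"ty":0,"tz":0,"wx":0,"wy":0,"wz":0,"hand":-0.2}])

```text
time: 13.12
position: [0.5117, -0.3589, 0.0664]
ee_rot: [0.106, 1.568, -0.103]
force: [-0.0, 0.1, -0.1]
finger_gap: 0.0515
```

Call:
step_arm(plan=[{"tx":0,"ty":0,"tz":0,"wx":0,"wy":0,"wz":0,"hand":0.3},{"tx":0,"ty":0,"tz":0,"wx":0,"wy":0,"wz":0,"hand":0.5},{"tx":0,"ty":0,"tz":0,"wx":0,"wy":0,"wz":0,"hand":0.6},{"tx":0,"ty":0,"tz":0,"wx":0,"wy":0,"wz":0,"hand":0.7},{"tx":0,"ty":0,"tz":0,"wx":0,"wy":0,"wz":0,"hand":1},{"tx":0,"ty":0,"tz":0,"wx":0,"wy":0,"wz":0,"hand":1},{"tx":0,"ty":0,"tz":0,"wx":0,"wy":0,"wz":0,"hand":1}], force=80)

```text
time: 13.7
position: [0.5131, -0.3605, 0.0693]
ee_rot: [0.104, 1.565, -0.105]
force: [-1.1, 0.7, 6.3]
finger_gap: 0.0145
```

Run:
```python
from h import *
s=manip.observe(); print(s['position'],s['joints'],s['time'],s['finger_gap'],s['force'],R.from_rotvec(s['ee_rot']).as_matrix())
c=manip.camera('wrist');T=ext(c,s);cv2.imwrite('pics/d7.png',c['pixels'])
```

```text
[ 0.5131 -0.3605  0.0693] [ 0.0296  0.7165  0.7876  1.7771 -0.6301  0.9148  2.5326] 13.7 0.014465473585812537 [-1.0974  0.6776  6.3271] [[ 0.0037  0.1324  0.9912]
 [-0.0008  0.9912 -0.1324]
 [-1.     -0.0003  0.0038]]
```

View pics/d7.png

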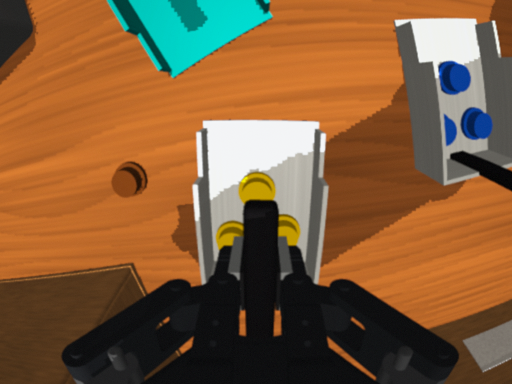

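```bash
cat >> h.py <<'E'
def sc(yaw,tilt):
    """tool matrix with tool y=+scoop y; tilt>0 mouth up (deg)"""
    a=np.radians(yaw);M=tool([0,0,-1],[-np.sin(a),np.cos(a),0])
    return M@R.from_rotvec([0,np.radians(tilt),0]).as_matrix()
E
python3 - <<'E'
from h import *
p,M=plan(np.array([.51,-.34,.32]),sc(-7.6,8),14,1,ramp=4)
plan(np.array([.64,.300,.34]),sc(-1.7,8),28,1,p0=p,M0=M,ramp=5)
E
```

```text
[{"tx": -0.6, "ty": 0.0, "tz": 0.0, "wx": 0.0, "wy": 0.2, "wz": 0.0, "hand": 1}, {"tx": -1.1, "ty": 0.1, "tz": 0.0, "wx": 0.0, "wy": 0.4, "wz": 0.0, "hand": 1}, {"tx": -1.7, "ty": 0.2, "tz": -0.1, "wx": 0.0, "wy": 0.5, "wz": 0.0, "hand": 1}, {"tx": -2.3, "ty": 0.2, "tz": -0.1, "wx": 0.0, "wy": 0.8, "wz": 0.0, "hand": 1}, {"tx": -2.3, "ty": 0.1, "tz": -0.1, "wx": 0.0, "wy": 0.7, "wz": 0.0, "hand": 1}, {"tx": -2.2, "ty": 0.2, "tz": -0.1, "wx": 0.0, "wy": 0.8, "wz": 0.0, "hand": 1}, {"tx": -2.3, "ty": 0.2, "tz": -0.2, "wx": 0.0, "wy": 0.7, "wz": 0.0, "hand": 1}, {"tx": -2.3, "ty": 0.2, "tz": -0.2, "wx": 0.0, "wy": 0.8, "wz": 0.0, "hand": 1}]
[{"tx": -2.3, "ty": 0.2, "tz": -0.3, "wx": 0.0, "wy": 0.7, "wz": 0.0, "hand": 1}, {"tx": -2.2, "ty": 0.1, "tz": -0.2, "wx": 0.0, "wy": 0.8, "wz": 0.0, "hand": 1}, {"tx": -2.3, "ty": 0.2, "tz": -0.3, "wx": 0.0, "wy": 0.7, "wz": 0.0, "hand": 1}, {"tx": -1.7, "ty": 0.2, "tz": -0.3, "wx": 0.0, "wy": 0.6, "wz": 0.0, "hand": 1}, {"tx": -1.1, "ty": 0.0, "tz": -0.2, "wx": 0.0, "wy": 0.3, "wz": 0.0, "hand": 1}, {"tx": -0.6, "ty": 0.1, "tz": 0.0, "wx": 0.0, "
[... 1770 characters left out ...]
 0.4, "wx": -0.2, "wy": 0.0, "wz": 0.0, "hand": 1}, {"tx": -0.1, "ty": 2.7, "tz": 0.4, "wx": -0.3, "wy": 0.0, "wz": -0.1, "hand": 1}, {"tx": -0.2, "ty": 2.7, "tz": 0.4, "wx": -0.2, "wy": 0.0, "wz": 0.0, "hand": 1}, {"tx": -0.1, "ty": 2.7, "tz": 0.4, "wx": -0.3, "wy": 0.0, "wz": 0.0, "hand": 1}]
[{"tx": -0.1, "ty": 2.1, "tz": 0.3, "wx": -0.2, "wy": 0.0, "wz": -0.1, "hand": 1}, {"tx": -0.1, "ty": 1.6, "tz": 0.3, "wx": -0.1, "wy": 0.0, "wz": 0.0, "hand": 1}, {"tx": -0.1, "ty": 1.1, "tz": 0.1, "wx": -0.1, "wy": 0.0, "wz": 0.0, "hand": 1}, {"tx": 0.0, "ty": 0.5, "tz": 0.1, "wx": -0.1, "wy": 0.0, "wz": 0.0, "hand": 1}]
end [0.6397 0.2998 0.34  ] maxstep mm 27.21683600307482 deg 0.24623653312593888
```

Call:
step_arm(plan=[{"tx":-0.6,"ty":0.0,"tz":0.0,"wx":0.0,"wy":0,"wz":0.0,"hand":1},{"tx":-1.1,"ty":0.0,"tz":0.0,"wx":0.0,"wy":0.4,"wz":0.0,"hand":1},{"tx":-1.7,"ty":0.2,"tz":-0.1,"wx":0.0,"wy":0.7,"wz":0.0,"hand":1},{"tx":-2.3,"ty":0.2,"tz":-0.1,"wx":0.0,"wy":0.8,"wz":0.0,"hand":1},{"tx":-2.3,"ty":0.1,"tz":-0.1,"wx":0.0,"wy":0.7,"wz":0.0,"hand":1},{"tx":-2.2,"ty":0.2,"tz":-0.1,"wx":0.0,"wy":0.8,"wz":0.0,"hand":1},{"tx":-2.3,"ty":0.2,"tz":-0.2,"wx":0.0,"wy":0.7,"wz":0.0,"hand":1},{"tx":-2.3,"ty":0.2,"tz":-0.2,"wx":0.0,"wy":0.8,"wz":0.0,"hand":1}], force=80)

```text
time: 14.42
position: [0.5107, -0.3484, 0.2178]
ee_rot: [0.11, 1.653, -0.101]
force: [-0.1, 0.1, -1.3]
finger_gap: 0.0145
```

Call:
step_arm(plan=[{"tx":-2.3,"ty":0.2,"tz":-0.3,"wx":0.0,"wy":0.7,"wz":0.0,"hand":1},{"tx":-2.2,"ty":0.1,"tz":-0.2,"wx":0.0,"wy":0.8,"wz":0.0,"hand":1},{"tx":-2.3,"ty":0.2,"tz":-0.3,"wx":0.0,"wy":0.7,"wz":0.0,"hand":1},{"tx":-1.7,"ty":0.2,"tz":-0.3,"wx":0.0,"wy":0.6,"wz":0.0,"hand":1},{"tx":-1.1,"ty":0.0,"tz":-0.2,"wx":0.0,"wy":0.3,"wz":0.0,"hand":1},{"tx":-0.6,"ty":0.1,"tz":0.0,"wx":0.0,"wy":0.2,"wz":0.0,"hand":1}])

```text
time: 14.92
position: [0.5101, -0.341, 0.3211]
ee_rot: [0.113, 1.708, -0.099]
force: [-0.3, -0.6, -2.5]
finger_gap: 0.0145
```

Run:
```python
from h import *
s=manip.observe(); print(s['position'],s['joints'],s['time'],s['finger_gap'],s['force'],s['wrist_torque'],R.from_rotvec(s['ee_rot']).as_matrix())
c=manip.camera('side');T=ext(c,s);cv2.imwrite('pics/e1.png',c['pixels'])
```

```text
[ 0.5101 -0.341   0.3211] [-0.0824  0.5675  0.9696  1.3851 -0.3695  1.5301  2.3061] 14.9167 0.014538344255243143 [-0.3439 -0.6252 -2.5207] [-0.0943 -0.1541 -0.0476] [[-0.1381  0.1327  0.9815]
 [ 0.0179  0.9912 -0.1315]
 [-0.9903 -0.0006 -0.1393]]
```

View pics/e1.png

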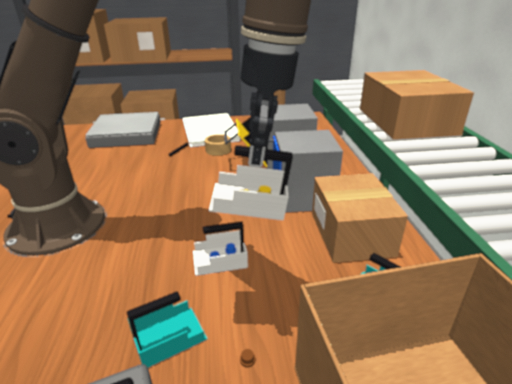

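Call:
step_arm(plan=[{"tx":0.0,"ty":0.5,"tz":0.0,"wx":0.0,"wy":0.0,"wz":0.0,"hand":1},{"tx":-0.1,"ty":1.1,"tz":0.1,"wx":-0.1,"wy":0.0,"wz":0.0,"hand":1},{"tx":0.0,"ty":1.7,"tz":0.1,"wx":-0.2,"wy":0.0,"wz":0.0,"hand":1},{"tx":-0.1,"ty":2.1,"tz":0.2,"wx":-0.2,"wy":0.0,"wz":-0.1,"hand":1},{"tx":-0.1,"ty":2.7,"tz":0.1,"wx":-0.2,"wy":0.0,"wz":0.0,"hand":1},{"tx":-0.1,"ty":2.8,"tz":0.2,"wx":-0.3,"wy":0.0,"wz":0.0,"hand":1},{"tx":-0.1,"ty":2.7,"tz":0.3,"wx":-0.2,"wy":0.0,"wz":-0.1,"hand":1},{"tx":-0.2,"ty":2.7,"tz":0.2,"wx":-0.3,"wy":0.0,"wz":0.0,"hand":1}])

```text
time: 15.63
position: [0.5426, -0.1774, 0.3233]
ee_rot: [0.091, 1.712, -0.077]
force: [1.2, 0.0, -2.4]
finger_gap: 0.0147
```

Call:
step_arm(plan=[{"tx":-0.1,"ty":2.7,"tz":0.2,"wx":-0.2,"wy":0.0,"wz":0.0,"hand":1},{"tx":-0.1,"ty":2.7,"tz":0.3,"wx":-0.3,"wy":0.0,"wz":-0.1,"hand":1},{"tx":-0.1,"ty":2.7,"tz":0.2,"wx":-0.2,"wy":0.0,"wz":0.0,"hand":1},{"tx":-0.1,"ty":2.7,"tz":0.3,"wx":-0.2,"wy":0.0,"wz":0.0,"hand":1},{"tx":-0.2,"ty":2.7,"tz":0.3,"wx":-0.3,"wy":0.0,"wz":-0.1,"hand":1},{"tx":-0.1,"ty":2.7,"tz":0.3,"wx":-0.2,"wy":0.0,"wz":0.0,"hand":1},{"tx":-0.1,"ty":2.7,"tz":0.3,"wx":-0.3,"wy":0.0,"wz":0.0,"hand":1},{"tx":-0.1,"ty":2.7,"tz":0.3,"wx":-0.2,"wy":0.0,"wz":-0.1,"hand":1}])

```text
time: 16.3
position: [0.5848, 0.0353, 0.3296]
ee_rot: [0.062, 1.713, -0.053]
force: [0.2, -0.3, -2.8]
finger_gap: 0.0147
```

Run:
```python
from h import *
s=manip.observe(); print(s['position'],s['joints'],s['time'],s['finger_gap'],s['force'])
plan(np.array([.645,.300,.34]),sc(-1.7,8),14,1,ramp=5)
```

```text
[0.5848 0.0353 0.3296] [-0.7176  0.5175  0.9708  1.4316 -0.4004  1.5545  1.754 ] 16.3 0.014667492878769587 [ 0.2414 -0.3208 -2.8285]
[{"tx": 0.0, "ty": 0.5, "tz": 0.1, "wx": 0.0, "wy": 0.0, "wz": 0.0, "hand": 1}, {"tx": -0.1, "ty": 1.1, "tz": 0.1, "wx": -0.1, "wy": 0.0, "wz": 0.0, "hand": 1}, {"tx": -0.1, "ty": 1.6, "tz": 0.3, "wx": -0.2, "wy": 0.0, "wz": 0.0, "hand": 1}, {"tx": -0.1, "ty": 2.2, "tz": 0.3, "wx": -0.2, "wy": 0.0, "wz": -0.1, "hand": 1}, {"tx": -0.2, "ty": 2.6, "tz": 0.4, "wx": -0.2, "wy": -0.1, "wz": 0.0, "hand": 1}, {"tx": -0.2, "ty": 2.7, "tz": 0.4, "wx": -0.3, "wy": 0.0, "wz": 0.0, "hand": 1}, {"tx": -0.1, "ty": 2.7, "tz": 0.5, "wx": -0.2, "wy": 0.0, "wz": -0.1, "hand": 1}, {"tx": -0.2, "ty": 2.7, "tz": 0.4, "wx": -0.2, "wy": 0.0, "wz": 0.0, "hand": 1}]
[{"tx": -0.2, "ty": 2.6, "tz": 0.5, "wx": -0.3, "wy": 0.0, "wz": -0.1, "hand": 1}, {"tx": -0.1, "ty": 2.7, "tz": 0.5, "wx": -0.2, "wy": 0.0, "wz": 0.0, "hand": 1}, {"tx": -0.2, "ty": 2.2, "tz": 0.3, "wx": -0.2, "wy": -0.1, "wz": 0.0, "hand": 1}, {"tx": -0.1, "ty": 1.6, "tz": 0.3, "wx": -0.1, "wy": 0.0, "wz": 0.0, "hand": 1}, {"tx": 0.0, "ty": 1.0, "tz": 0.2, "wx": -0.1, "wy": 0.0, "wz": -0.1, "hand": 1}, {"tx": -0.1, "ty": 0.5, "tz": 0.1, "wx": -0.1, "wy": 0.0, "wz": 0.0, "hand": 1}]
end [0.6447 0.2995 0.3403] maxstep mm 27.16882896355462 deg 0.24140417307865927
```

Call:
step_arm(plan=[{"tx":0.0,"ty":0.9,"tz":0.1,"wx":0.0,"wy":0.0,"wz":0.0,"hand":1},{"tx":-0.1,"ty":1.1,"tz":0.1,"wx":-0.1,"wy":0.0,"wz":0.0,"hand":1},{"tx":-0.1,"ty":1.6,"tz":0.3,"wx":-0.2,"wy":0.0,"wz":0.0,"hand":1},{"tx":-0.1,"ty":2.2,"tz":0.3,"wx":-0.2,"wy":0.0,"wz":-0.1,"hand":1},{"tx":-0.2,"ty":2.6,"tz":0.4,"wx":-0.2,"wy":-0.1,"wz":0.0,"hand":1},{"tx":-0.2,"ty":2.7,"tz":0.4,"wx":-0.3,"wy":0.0,"wz":0.0,"hand":1},{"tx":-0.1,"ty":2.7,"tz":0.5,"wx":-0.2,"wy":0.0,"wz":-0.1,"hand":1},{"tx":-0.2,"ty":2.7,"tz":0.4,"wx":-0.2,"wy":0.0,"wz":0.0,"hand":1}])

```text
time: 16.97
position: [0.6219, 0.1971, 0.3367]
ee_rot: [0.042, 1.71, -0.036]
force: [-0.1, -0.7, -2.2]
finger_gap: 0.0144
```

Call:
step_arm(plan=[{"tx":-0.2,"ty":2.6,"tz":0.5,"wx":-0.3,"wy":0.0,"wz":-0.1,"hand":1},{"tx":-0.1,"ty":2.5,"tz":0.5,"wx":-0.2,"wy":0.0,"wz":0.0,"hand":1},{"tx":-0.2,"ty":2.0,"tz":0.3,"wx":-0.2,"wy":-0.1,"wz":0.0,"hand":1},{"tx":-0.1,"ty":1.4,"tz":0.3,"wx":-0.1,"wy":0.0,"wz":0.0,"hand":1},{"tx":0.0,"ty":1.0,"tz":0.2,"wx":-0.1,"wy":0.0,"wz":-0.1,"hand":1},{"tx":-0.1,"ty":0.5,"tz":0.1,"wx":-0.1,"wy":0.0,"wz":0.0,"hand":1},{"tx":0,"ty":0,"tz":0,"wx":0,"wy":0.0,"wz":0.0,"hand":1}])

```text
time: 17.55
position: [0.6457, 0.2956, 0.3407]
ee_rot: [0.024, 1.709, -0.023]
force: [1.2, -0.1, -2.0]
finger_gap: 0.0144
```

Run:
```python
from h import *
s=manip.observe(); M=R.from_rotvec(s['ee_rot']).as_matrix();print(s['position'],s['joints'],s['time'],s['finger_gap'],s['force'],M)
print('mouth',s['position']+M@[.0693,0,-.065])
c=manip.camera('top');cv2.imwrite('pics/e2.png',cv2.resize(c['pixels'][75:235,50:250],(750,600)))
c=manip.camera('wrist');cv2.imwrite('pics/e3.png',c['pixels'])
c=manip.camera('side');cv2.imwrite('pics/e4.png',cv2.resize(c['pixels'][20:180,180:380],(750,600)))
```

```text
[0.6457 0.2956 0.3407] [-0.8567  0.7294  0.897   1.0302 -0.5678  1.7346  1.4173] 17.55 0.014375455657543734 [ 1.1615 -0.137  -2.0437] [[-0.1376  0.0294  0.9901]
 [ 0.0027  0.9996 -0.0293]
 [-0.9905 -0.0013 -0.1376]]
mouth [0.5718 0.2977 0.281 ]
```

View pics/e2.png

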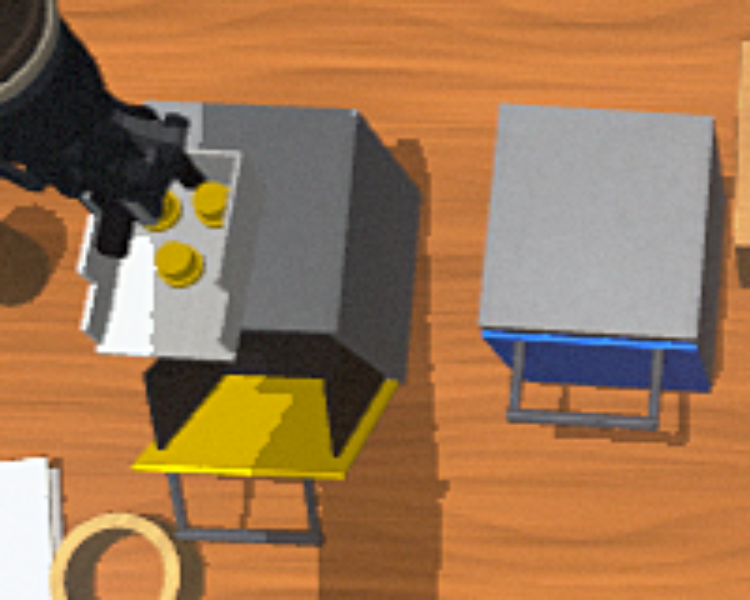

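View pics/e3.png

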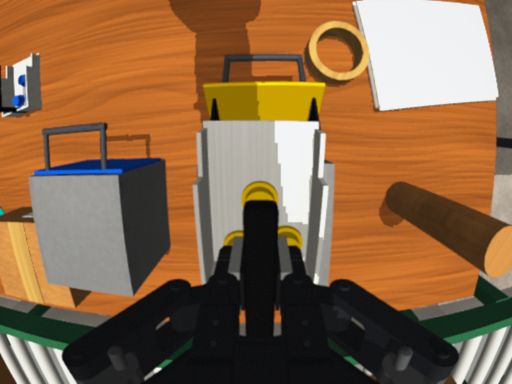

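View pics/e4.png

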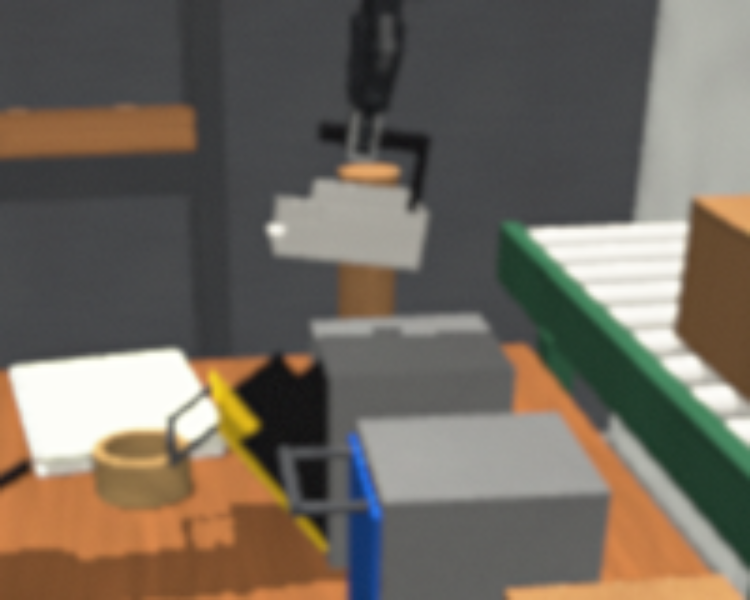

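Run:
```python
from h import *
s=manip.observe(); M=R.from_rotvec(s['ee_rot']).as_matrix()
c=manip.camera('side');T=ext(c);c2=manip.camera('top');T2=ext(c2)
for y in (-.042,.042):
    m=s['position']+M@[.0693,y,-.065]; u,v=pix(c,m,T);a,b=pix(c2,m,T2)
    print(y,'side zoom',(u-180)*3.75,(v-20)*3.75,'top zoom',(a-50)*3.75,(b-75)*3.75)
m=s['position']+M@[.0693,-.042,.055];u,v=pix(c,m,T);print('back',(u-180)*3.75,(v-20)*3.75)
```

```text
-0.042 side zoom 272.8506069852891 253.25607562517192 top zoom 235.76576667728835 361.7678841770154
0.042 side zoom 265.57584634734684 227.1109674808201 top zoom 99.91846054958152 354.3761885473754
back 415.72735479988773 267.9869378374913
```

Call:
step_arm(plan=[{"tx":0.3,"ty":0,"tz":0.2,"wx":0,"wy":0,"wz":0,"hand":1},{"tx":0.6,"ty":0.1,"tz":0.4,"wx":0,"wy":0,"wz":0,"hand":1},{"tx":0.8,"ty":0.1,"tz":0.5,"wx":0,"wy":0,"wz":0,"hand":1},{"tx":0.9,"ty":0.1,"tz":0.6,"wx":0,"wy":0,"wz":0,"hand":1},{"tx":0.9,"ty":0.1,"tz":0.6,"wx":0,"wy":0,"wz":0,"hand":1},{"tx":0.8,"ty":0,"tz":0.5,"wx":0,"wy":0,"wz":0,"hand":1},{"tx":0.5,"ty":0,"tz":0.3,"wx":0,"wy":0,"wz":0,"hand":1},{"tx":0.3,"ty":0,"tz":0.2,"wx":0,"wy":0,"wz":0,"hand":1}])

```text
time: 18.47
position: [0.6715, 0.2978, 0.2844]
ee_rot: [0.025, 1.71, -0.024]
force: [0.2, -0.3, -1.9]
finger_gap: 0.0145
```

Run:
```python
from h import *
s=manip.observe(); M=R.from_rotvec(s['ee_rot']).as_matrix();print(s['position'],s['joints'],s['time'],s['force'])
print('mouth',s['position']+M@[.0693,0,-.065],'back',s['position']+M@[.0693,0,.055])
c=manip.camera('side');cv2.imwrite('pics/e5.png',cv2.resize(c['pixels'][20:180,180:380],(750,600)))
```

```text
[0.6715 0.2978 0.2844] [-0.8281  0.7953  0.8756  1.0476 -0.5973  1.6627  1.4403] 18.4667 [ 0.2277 -0.2516 -1.8751]
mouth [0.5976 0.3    0.2248] back [0.7164 0.2963 0.2081]
```

View pics/e5.png

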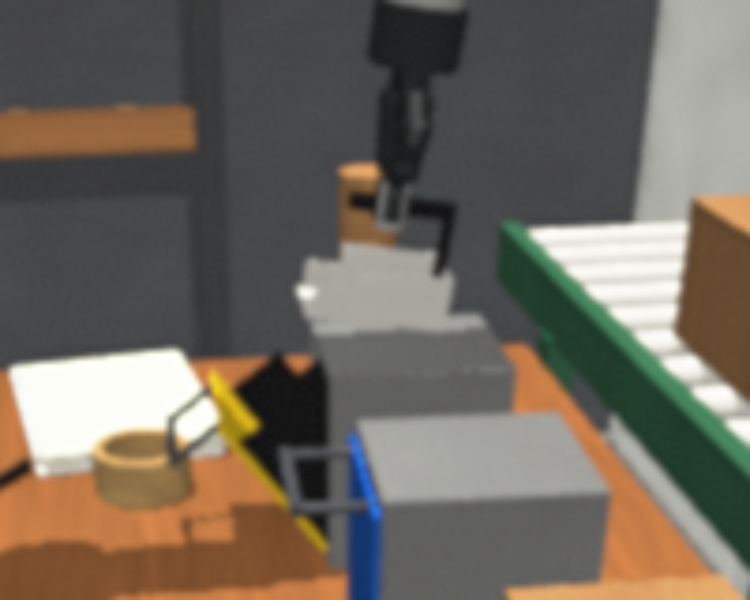

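```bash
cat >> h.py <<'E'
def mouthplan(seq,yaw,cm=np.array([.0693,0,-.065]),p=None,M=None):
    s=manip.observe()
    if p is None:p=np.array(s['position']);M=R.from_rotvec(s['ee_rot']).as_matrix()
    rows=[]
    for tilt,m in seq:
        Mt=sc(yaw,tilt);pt=np.array(m)-Mt@cm
        t=np.round(M.T@(pt-p)*100,2);wv=np.round(np.degrees(R.from_matrix(M.T@Mt).as_rotvec()),1)
        p=p+M@(t/100);M=M@R.from_rotvec(np.radians(wv)).as_matrix()
        r={k:float(z) for k,z in zip(['tx','ty','tz','wx','wy','wz'],[*(t+0.),*(wv+0.)])};r['hand']=1;rows.append(r)
    for i in range(0,len(rows),8): print(json.dumps(rows[i:i+8]))
    print(p)
    return p,M
E
python3 - <<'E'
from h import *
x,y=.598,.301
seq=[(6,(x,y,.223)),(3,(x,y,.219)),(-1,(x,y,.214)),(-5,(x,y,.209)),(-9,(x,y,.204)),(-13,(x,y,.201)),(-17,(x,y,.198)),(-22,(x,y,.196)),
(-28,(x,y,.194)),(-34,(x,y,.192)),(-40,(x,y,.190)),(-46,(x,y,.188)),(-52,(x,y,.186)),(-57,(x,y,.184)),(-60,(x,y,.183)),(-60,(x,y,.183))]
mouthplan(seq,-1.7)
E
```

```text
[{"tx": -0.05, "ty": 0.1, "tz": -0.19, "wx": -0.1, "wy": -2.0, "wz": 0.1, "hand": 1}, {"tx": 0.06, "ty": 0.0, "tz": -0.32, "wx": 0.0, "wy": -3.0, "wz": 0.0, "hand": 1}, {"tx": 0.06, "ty": 0.01, "tz": -0.48, "wx": 0.0, "wy": -4.0, "wz": 0.0, "hand": 1}, {"tx": 0.07, "ty": 0.0, "tz": -0.51, "wx": 0.0, "wy": -4.0, "wz": 0.0, "hand": 1}, {"tx": 0.06, "ty": 0.0, "tz": -0.54, "wx": 0.0, "wy": -4.0, "wz": 0.0, "hand": 1}, {"tx": -0.14, "ty": 0.0, "tz": -0.55, "wx": 0.0, "wy": -4.0, "wz": 0.0, "hand": 1}, {"tx": -0.14, "ty": 0.0, "tz": -0.56, "wx": 0.0, "wy": -4.0, "wz": 0.0, "hand": 1}, {"tx": -0.35, "ty": 0.0, "tz": -0.69, "wx": 0.0, "wy": -5.0, "wz": 0.0, "hand": 1}]
[{"tx": -0.46, "ty": 0.0, "tz": -0.83, "wx": 0.0, "wy": -6.0, "wz": 0.0, "hand": 1}, {"tx": -0.47, "ty": 0.0, "tz": -0.86, "wx": 0.0, "wy": -6.0, "wz": 0.0, "hand": 1}, {"tx": -0.47, "ty": 0.0, "tz": -0.87, "wx": 0.0, "wy": -6.0, "wz": 0.0, "hand": 1}, {"tx": -0.49, "ty": 0.0, "tz": -0.89, "wx": 0.0, "wy": -6.0, "wz": 0.0, "hand": 1}, {"tx": -0.5, "ty": 0.0, "tz": -0.9, "wx": 0.0, "wy": -6.0, "wz": 0.0, "hand": 1}, {"tx": -0.42, "ty": 0.0, "tz": -0.79, "wx": 0.0, "wy": -5.0, "wz": 0.0, "hand": 1}, {"tx": -0.28, "ty": 0.0, "tz": -0.45, "wx": 0.0, "wy": -3.0, "wz": 0.0, "hand": 1}, {"tx": 0.0, "ty": 0.0, "tz": 0.0, "wx": 0.0, "wy": 0.0, "wz": 0.0, "hand": 1}]
[0.5705 0.3018 0.274 ]
```

Call:
step_arm(plan=[{"tx":-0.05,"ty":0.1,"tz":-0.19,"wx":-0.1,"wy":-2.0,"wz":0.1,"hand":1},{"tx":0.06,"ty":0.0,"tz":-0.32,"wx":0.0,"wy":-3.0,"wz":0.0,"hand":1},{"tx":0.06,"ty":0.01,"tz":-0.48,"wx":0.0,"wy":-4.0,"wz":0.0,"hand":1},{"tx":0.07,"ty":0.0,"tz":-0.51,"wx":0.0,"wy":-4.0,"wz":0.0,"hand":1},{"tx":0.06,"ty":0.0,"tz":-0.54,"wx":0.0,"wy":-4.0,"wz":0.0,"hand":1},{"tx":-0.14,"ty":0.0,"tz":-0.55,"wx":0.0,"wy":-4.0,"wz":0.0,"hand":1}])

```text
time: 19.02
position: [0.6453, 0.2996, 0.2854]
ee_rot: [0.021, 1.338, -0.023]
force: [1.0, 1.8, -1.4]
finger_gap: 0.0148
```

Run:
```python
from h import *
s=manip.observe(); M=R.from_rotvec(s['ee_rot']).as_matrix();print(s['position'],s['joints'],s['time'],s['force'],M[:,0])
print('mouth',s['position']+M@[.0693,0,-.065],'back',s['position']+M@[.0693,0,.055])
c=manip.camera('side');cv2.imwrite('pics/e6.png',cv2.resize(c['pixels'][20:180,180:380],(750,600)))
```

```text
[0.6453 0.2996 0.2854] [-1.1995  0.5737  1.0354  1.5251 -0.4669  1.1003  1.4161] 19.0167 [ 1.018   1.8214 -1.3579] [ 0.2301 -0.0046 -0.9732]
mouth [0.598  0.3011 0.203 ] back [0.7147 0.2977 0.2306]
```

View pics/e6.png

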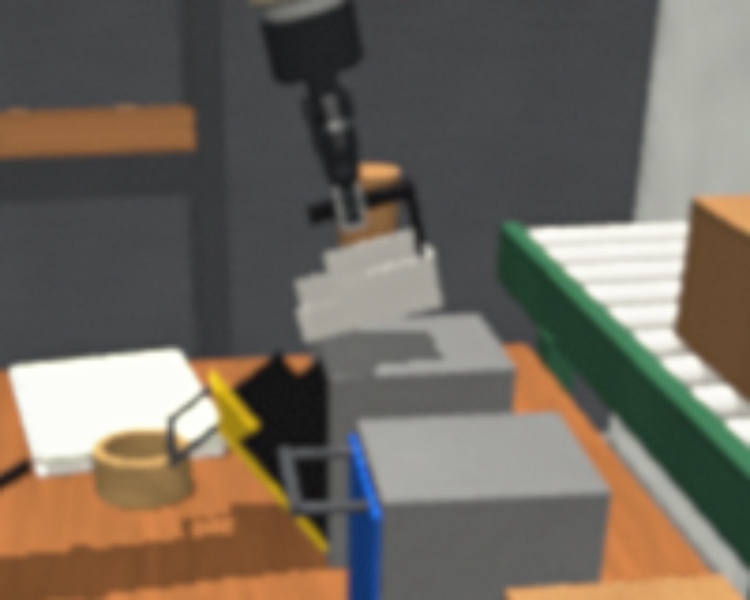

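Call:
step_arm(plan=[{"tx":-0.14,"ty":0.0,"tz":-0.56,"wx":0.0,"wy":-4.0,"wz":0.0,"hand":1},{"tx":-0.35,"ty":0.0,"tz":-0.69,"wx":0.0,"wy":-5.0,"wz":0.0,"hand":1},{"tx":-0.46,"ty":0.0,"tz":-0.83,"wx":0.0,"wy":-6.0,"wz":0.0,"hand":1},{"tx":-0.47,"ty":0.0,"tz":-0.86,"wx":0.0,"wy":-6.0,"wz":0.0,"hand":1},{"tx":-0.47,"ty":0.0,"tz":-0.87,"wx":0.0,"wy":-6.0,"wz":0.0,"hand":1},{"tx":-0.49,"ty":0.0,"tz":-0.89,"wx":0.0,"wy":-6.0,"wz":0.0,"hand":1},{"tx":-0.5,"ty":0.0,"tz":-0.9,"wx":0.0,"wy":-6.0,"wz":0.0,"hand":1},{"tx":-0.42,"ty":0.0,"tz":-0.79,"wx":0.0,"wy":-5.0,"wz":0.0,"hand":1}])

```text
time: 19.73
position: [0.5955, 0.2894, 0.2855]
ee_rot: [0.003, 0.744, -0.064]
force: [-0.2, -0.7, -0.8]
finger_gap: 0.0145
```

Run:
```python
from h import *
s=manip.observe(); M=R.from_rotvec(s['ee_rot']).as_matrix();print(s['position'],s['joints'],s['time'],s['force'],M[:,0])
print('mouth',s['position']+M@[.0693,0,-.065],'back',s['position']+M@[.0693,0,.055])
c=manip.camera('side');cv2.imwrite('pics/e7.png',cv2.resize(c['pixels'][20:180,180:380],(750,600)))
c=manip.camera('top');cv2.imwrite('pics/e8.png',cv2.resize(c['pixels'][75:235,50:250],(750,600)))
```

```text
[0.5955 0.2894 0.2855] [-1.8332  0.4615  1.315   2.1235  0.3742  0.2677  0.4921] 19.7333 [-0.17   -0.7175 -0.7738] [ 0.7336 -0.0576 -0.6772]
mouth [0.6023 0.287  0.1908] back [0.6835 0.284  0.279 ]
```

View pics/e7.png

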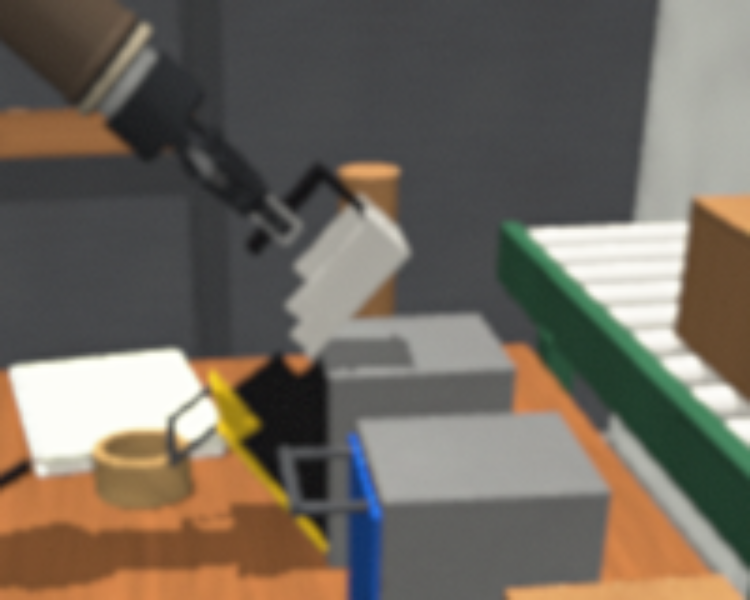

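View pics/e8.png

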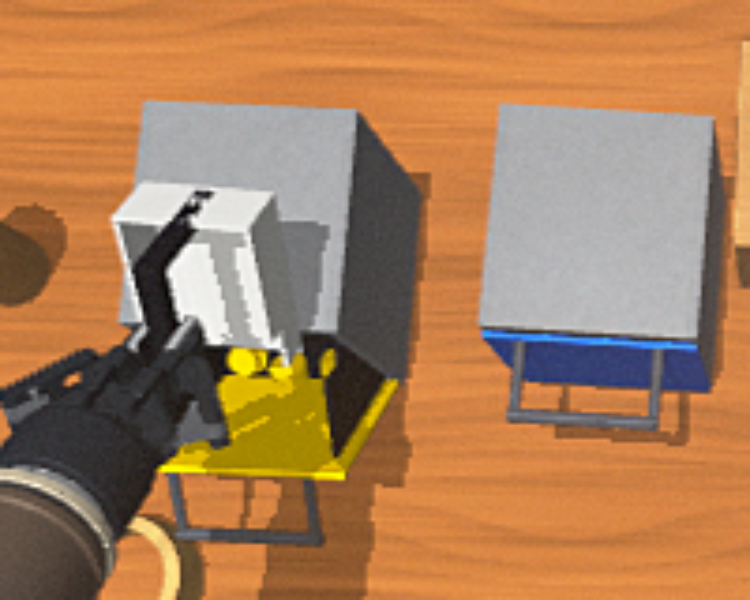

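Call:
step_arm(plan=[{"tx":0,"ty":0,"tz":0,"wx":0,"wy":0,"wz":0,"hand":1},{"tx":0,"ty":0,"tz":0,"wx":0,"wy":0,"wz":0,"hand":1},{"tx":0,"ty":0,"tz":0,"wx":0,"wy":0,"wz":0,"hand":1},{"tx":0,"ty":0,"tz":0,"wx":0,"wy":0,"wz":0,"hand":1},{"tx":0,"ty":0,"tz":0,"wx":0,"wy":0,"wz":0,"hand":1}])

```text
time: 20.25
position: [0.5971, 0.2883, 0.2861]
ee_rot: [0.003, 0.745, -0.067]
force: [-0.3, -0.3, -1.0]
finger_gap: 0.0144
```

Run:
```python
from h import *
s=manip.observe(); M=R.from_rotvec(s['ee_rot']).as_matrix();print(s['position'],s['joints'],s['time'],s['force'],M[:,0])
c=manip.camera('wrist');cv2.imwrite('pics/f1.png',c['pixels'])
c=manip.camera('top');cv2.imwrite('pics/f2.png',cv2.resize(c['pixels'][75:235,50:250],(750,600),interpolation=cv2.INTER_CUBIC))
```

```text
[0.5971 0.2883 0.2861] [-1.8286  0.4629  1.3149  2.1202  0.3642  0.2694  0.5032] 20.25 [-0.3451 -0.329  -0.9959] [ 0.7332 -0.0598 -0.6774]
```

View pics/f1.png

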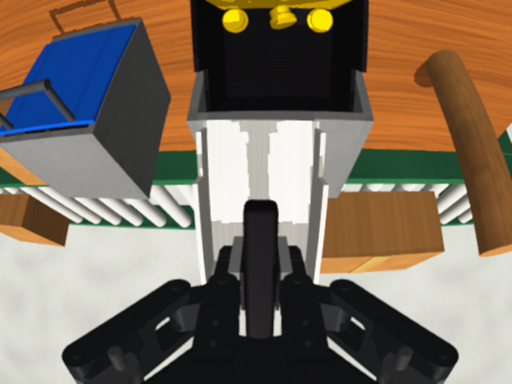

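View pics/f2.png

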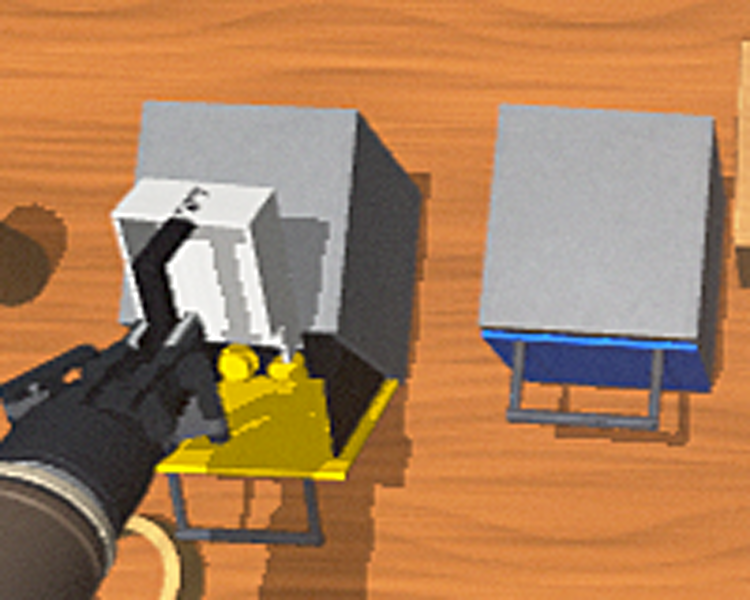

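Run:
```python
from h import *
s=manip.observe();M=R.from_rotvec(s['ee_rot']).as_matrix();m=s['position']+M@[.0693,0,-.065];print(m)
n=16;seq=[]
for i in range(1,n+1):
    a=i/n; seq.append((-47*(1-a),(m[0]-.01*a,m[1]+.01*a,m[2]+.085*a)))
mouthplan(seq,-1.7)
```

```text
[0.6037 0.2859 0.1911]
[{"tx": -0.02, "ty": -0.16, "tz": 0.73, "wx": -0.4, "wy": 3.3, "wz": 2.2, "hand": 1}, {"tx": -0.09, "ty": 0.06, "tz": 0.67, "wx": 0.0, "wy": 2.9, "wz": 0.0, "hand": 1}, {"tx": -0.1, "ty": 0.06, "tz": 0.65, "wx": 0.0, "wy": 2.9, "wz": 0.0, "hand": 1}, {"tx": -0.11, "ty": 0.06, "tz": 0.62, "wx": 0.0, "wy": 3.0, "wz": 0.0, "hand": 1}, {"tx": -0.13, "ty": 0.06, "tz": 0.6, "wx": 0.0, "wy": 2.9, "wz": 0.0, "hand": 1}, {"tx": -0.15, "ty": 0.06, "tz": 0.58, "wx": 0.0, "wy": 2.9, "wz": 0.0, "hand": 1}, {"tx": -0.15, "ty": 0.06, "tz": 0.55, "wx": 0.0, "wy": 3.0, "wz": 0.0, "hand": 1}, {"tx": -0.16, "ty": 0.06, "tz": 0.53, "wx": 0.0, "wy": 2.9, "wz": 0.0, "hand": 1}]
[{"tx": -0.17, "ty": 0.06, "tz": 0.5, "wx": 0.0, "wy": 3.0, "wz": 0.0, "hand": 1}, {"tx": -0.18, "ty": 0.06, "tz": 0.47, "wx": 0.0, "wy": 2.9, "wz": 0.0, "hand": 1}, {"tx": -0.18, "ty": 0.06, "tz": 0.44, "wx": 0.0, "wy": 2.9, "wz": 0.0, "hand": 1}, {"tx": -0.19, "ty": 0.06, "tz": 0.42, "wx": 0.0, "wy": 3.0, "wz": 0.0, "hand": 1}, {"tx": -0.19, "ty": 0.06, "tz": 0.4, "wx": 0.0, "wy": 2.9, "wz": 0.0, "hand": 1}, {"tx": -0.19, "ty": 0.06, "tz": 0.36, "wx": 0.0, "wy": 2.9, "wz": 0.0, "hand": 1}, {"tx": -0.19, "ty": 0.06, "tz": 0.34, "wx": 0.0, "wy": 3.0, "wz": 0.0, "hand": 1}, {"tx": -0.2, "ty": 0.06, "tz": 0.31, "wx": 0.0, "wy": 2.9, "wz": 0.0, "hand": 1}]
[0.6587 0.294  0.3455]
```

Call:
step_arm(plan=[{"tx":-0.2,"ty":-0.1,"tz":0.73,"wx":-0.2,"wy":3.0,"wz":1.0,"hand":1},{"tx":-0.2,"ty":0.0,"tz":0.67,"wx":-0.2,"wy":3.0,"wz":1.2,"hand":1},{"tx":-0.1,"ty":0.06,"tz":0.65,"wx":0.0,"wy":2.9,"wz":0.0,"hand":1},{"tx":-0.11,"ty":0.06,"tz":0.62,"wx":0.0,"wy":3.0,"wz":0.0,"hand":1},{"tx":-0.13,"ty":0.06,"tz":0.6,"wx":0.0,"wy":2.9,"wz":0.0,"hand":1},{"tx":-0.15,"ty":0.06,"tz":0.58,"wx":0.0,"wy":2.9,"wz":0.0,"hand":1},{"tx":-0.15,"ty":0.06,"tz":0.55,"wx":0.0,"wy":3.0,"wz":0.0,"hand":1},{"tx":-0.16,"ty":0.06,"tz":0.53,"wx":0.0,"wy":2.9,"wz":0.0,"hand":1}])

```text
time: 21.02
position: [0.6283, 0.2904, 0.3257]
ee_rot: [0.019, 1.16, -0.024]
force: [-0.2, -0.8, -1.1]
finger_gap: 0.0145
```

Run:
```python
from h import *
s=manip.observe(); M=R.from_rotvec(s['ee_rot']).as_matrix();print(s['position'],s['joints'],s['time'],s['force'],M)
print('mouth',s['position']+M@[.0693,0,-.065],'back',s['position']+M@[.0693,0,.055])
```

```text
[0.6283 0.2904 0.3257] [-1.2246  0.3338  0.7946  1.6687 -0.0451  0.8728  1.063 ] 21.0167 [-0.152  -0.8376 -1.1294] [[ 0.3995  0.0283  0.9163]
 [-0.0091  0.9996 -0.0269]
 [-0.9167  0.0024  0.3996]]
mouth [0.5965 0.2915 0.2362] back [0.7064 0.2883 0.2841]
```

Run:
```python
from h import *
plan(np.array([.512,-.350,.25]),sc(-7.6,0),32,1,ramp=5)
```

```text
[{"tx": 0.0, "ty": -0.5, "tz": -0.1, "wx": 0.0, "wy": 0.2, "wz": 0.0, "hand": 1}, {"tx": 0.1, "ty": -0.9, "tz": -0.2, "wx": 0.1, "wy": 0.3, "wz": 0.0, "hand": 1}, {"tx": 0.0, "ty": -1.4, "tz": -0.2, "wx": 0.2, "wy": 0.5, "wz": -0.1, "hand": 1}, {"tx": 0.1, "ty": -1.8, "tz": -0.3, "wx": 0.1, "wy": 0.7, "wz": 0.0, "hand": 1}, {"tx": 0.1, "ty": -2.3, "tz": -0.4, "wx": 0.2, "wy": 0.8, "wz": 0.0, "hand": 1}, {"tx": 0.2, "ty": -2.3, "tz": -0.4, "wx": 0.2, "wy": 0.9, "wz": -0.1, "hand": 1}, {"tx": 0.1, "ty": -2.3, "tz": -0.4, "wx": 0.2, "wy": 0.8, "wz": 0.0, "hand": 1}, {"tx": 0.1, "ty": -2.3, "tz": -0.4, "wx": 0.3, "wy": 0.8, "wz": -0.1, "hand": 1}]
[{"tx": 0.2, "ty": -2.3, "tz": -0.4, "wx": 0.2, "wy": 0.9, "wz": 0.0, "hand": 1}, {"tx": 0.1, "ty": -2.3, "tz": -0.3, "wx": 0.2, "wy": 0.8, "wz": -0.1, "hand": 1}, {"tx": 0.2, "ty": -2.3, "tz": -0.4, "wx": 0.2, "wy": 0.9, "wz": 0.0, "hand": 1}, {"tx": 0.2, "ty": -2.3, "tz": -0.3, "wx": 0.2, "wy": 0.8, "wz": -0.1, "hand": 1}, {"tx": 0.2, "ty": -2.4, "tz": -0.3, "wx": 0.2, "wy": 0.8, "wz": 0.0, "hand": 1}, {"tx": 0.1, "ty": -2.3, "tz": -0.3, "wx"
[... 890 characters left out ...]
0.2, "wx": 0.2, "wy": 0.8, "wz": 0.0, "hand": 1}, {"tx": 0.3, "ty": -2.3, "tz": -0.2, "wx": 0.2, "wy": 0.9, "wz": -0.1, "hand": 1}, {"tx": 0.3, "ty": -2.3, "tz": -0.1, "wx": 0.2, "wy": 0.8, "wz": 0.0, "hand": 1}, {"tx": 0.2, "ty": -2.3, "tz": -0.2, "wx": 0.2, "wy": 0.8, "wz": -0.1, "hand": 1}, {"tx": 0.2, "ty": -1.9, "tz": -0.1, "wx": 0.2, "wy": 0.7, "wz": 0.0, "hand": 1}, {"tx": 0.2, "ty": -1.4, "tz": -0.1, "wx": 0.1, "wy": 0.5, "wz": 0.0, "hand": 1}, {"tx": 0.1, "ty": -0.9, "tz": 0.0, "wx": 0.1, "wy": 0.4, "wz": -0.1, "hand": 1}, {"tx": 0.0, "ty": -0.5, "tz": 0.0, "wx": 0.1, "wy": 0.1, "wz": 0.0, "hand": 1}]
end [ 0.5123 -0.3504  0.2504] maxstep mm 23.402663704629987 deg 0.8672513236165258
```

Call:
step_arm(plan=[{"tx":0.0,"ty":-0.5,"tz":-0.1,"wx":0.0,"wy":0.2,"wz":0.0,"hand":1},{"tx":0.1,"ty":-0.9,"tz":-0.2,"wx":0.1,"wy":0.3,"wz":0.0,"hand":1},{"tx":0.0,"ty":-1.4,"tz":-0.2,"wx":0.2,"wy":0.5,"wz":-0.1,"hand":1},{"tx":0.1,"ty":-1.8,"tz":-0.3,"wx":0.1,"wy":0.7,"wz":0.0,"hand":1},{"tx":0.1,"ty":-2.3,"tz":-0.4,"wx":0.2,"wy":0.8,"wz":0.0,"hand":1},{"tx":0.1,"ty":-2.3,"tz":-0.4,"wx":0.2,"wy":0.9,"wz":-0.1,"hand":1},{"tx":0.1,"ty":-2.3,"tz":-0.4,"wx":0.2,"wy":0.8,"wz":0.0,"hand":1},{"tx":0.1,"ty":-2.3,"tz":-0.4,"wx":0.3,"wy":0.8,"wz":-0.1,"hand":1}])

```text
time: 21.68
position: [0.6009, 0.151, 0.3093]
ee_rot: [0.036, 1.246, -0.043]
force: [0.0, -0.4, -1.0]
finger_gap: 0.0149
```

Call:
step_arm(plan=[{"tx":0.1,"ty":-2.3,"tz":-0.4,"wx":0.2,"wy":0.9,"wz":0.0,"hand":1},{"tx":0.1,"ty":-2.3,"tz":-0.3,"wx":0.2,"wy":0.8,"wz":-0.1,"hand":1},{"tx":0.1,"ty":-2.3,"tz":-0.4,"wx":0.2,"wy":0.9,"wz":0.0,"hand":1},{"tx":0.1,"ty":-2.3,"tz":-0.3,"wx":0.2,"wy":0.8,"wz":-0.1,"hand":1},{"tx":0.1,"ty":-2.4,"tz":-0.3,"wx":0.2,"wy":0.8,"wz":0.0,"hand":1},{"tx":0.1,"ty":-2.3,"tz":-0.3,"wx":0.2,"wy":0.9,"wz":-0.1,"hand":1},{"tx":0.2,"ty":-2.3,"tz":-0.3,"wx":0.2,"wy":0.8,"wz":0.0,"hand":1},{"tx":0.2,"ty":-2.3,"tz":-0.3,"wx":0.2,"wy":0.9,"wz":-0.1,"hand":1}])

```text
time: 22.35
position: [0.5664, -0.0315, 0.2917]
ee_rot: [0.06, 1.364, -0.065]
force: [-0.1, -0.1, -1.3]
finger_gap: 0.0144
```

Call:
step_arm(plan=[{"tx":0.2,"ty":-2.3,"tz":-0.3,"wx":0.2,"wy":0.8,"wz":0.0,"hand":1},{"tx":0.2,"ty":-2.3,"tz":-0.3,"wx":0.3,"wy":0.8,"wz":-0.1,"hand":1},{"tx":0.2,"ty":-2.3,"tz":-0.2,"wx":0.2,"wy":0.9,"wz":0.0,"hand":1},{"tx":0.3,"ty":-2.4,"tz":-0.3,"wx":0.2,"wy":0.8,"wz":-0.1,"hand":1},{"tx":0.2,"ty":-2.3,"tz":-0.2,"wx":0.2,"wy":0.9,"wz":0.0,"hand":1},{"tx":0.2,"ty":-2.3,"tz":-0.2,"wx":0.2,"wy":0.8,"wz":-0.1,"hand":1},{"tx":0.3,"ty":-2.3,"tz":-0.2,"wx":0.2,"wy":0.8,"wz":0.0,"hand":1},{"tx":0.2,"ty":-2.3,"tz":-0.2,"wx":0.2,"wy":0.9,"wz":-0.1,"hand":1}])

```text
time: 23.02
position: [0.5329, -0.2134, 0.2701]
ee_rot: [0.085, 1.48, -0.089]
force: [0.6, -0.4, -1.5]
finger_gap: 0.0143
```

Run:
```python
from h import *
s=manip.observe(); print(s['position'],s['joints'],s['time'],s['force'])
plan(np.array([.512,-.358,.14]),sc(-7.6,0),16,1,ramp=4)
```

```text
[ 0.5329 -0.2134  0.2701] [-0.3525  0.332   0.878   1.7609 -0.3246  1.1011  2.085 ] 23.0167 [ 0.6425 -0.4381 -1.5014]
[{"tx": 0.2, "ty": -0.3, "tz": 0.0, "wx": 0.0, "wy": 0.1, "wz": 0.0, "hand": 1}, {"tx": 0.5, "ty": -0.5, "tz": -0.1, "wx": 0.1, "wy": 0.2, "wz": 0.0, "hand": 1}, {"tx": 0.8, "ty": -0.9, "tz": -0.1, "wx": 0.0, "wy": 0.3, "wz": 0.0, "hand": 1}, {"tx": 1.0, "ty": -1.1, "tz": -0.1, "wx": 0.1, "wy": 0.4, "wz": 0.0, "hand": 1}, {"tx": 1.0, "ty": -1.1, "tz": -0.1, "wx": 0.1, "wy": 0.4, "wz": -0.1, "hand": 1}, {"tx": 1.0, "ty": -1.2, "tz": -0.1, "wx": 0.1, "wy": 0.4, "wz": 0.0, "hand": 1}, {"tx": 1.0, "ty": -1.1, "tz": -0.1, "wx": 0.1, "wy": 0.4, "wz": 0.0, "hand": 1}, {"tx": 1.0, "ty": -1.1, "tz": -0.1, "wx": 0.1, "wy": 0.3, "wz": 0.0, "hand": 1}]
[{"tx": 1.0, "ty": -1.1, "tz": 0.0, "wx": 0.1, "wy": 0.4, "wz": 0.0, "hand": 1}, {"tx": 1.0, "ty": -1.2, "tz": -0.1, "wx": 0.1, "wy": 0.4, "wz": 0.0, "hand": 1}, {"tx": 1.0, "ty": -1.1, "tz": 0.0, "wx": 0.1, "wy": 0.4, "wz": 0.0, "hand": 1}, {"tx": 1.0, "ty": -1.1, "tz": -0.1, "wx": 0.1, "wy": 0.4, "wz": -0.1, "hand": 1}, {"tx": 1.0, "ty": -1.1, "tz": 0.0, "wx": 0.0, "wy": 0.4, "wz": 0.0, "hand": 1}, {"tx": 0.7, "ty": -0.9, "tz": 0.0, "wx": 0.1, "wy": 0.3, "wz": 0.0, "hand": 1}, {"tx": 0.5, "ty": -0.5, "tz": 0.0, "wx": 0.1, "wy": 0.2, "wz": 0.0, "hand": 1}, {"tx": 0.3, "ty": -0.3, "tz": 0.0, "wx": 0.0, "wy": 0.1, "wz": 0.0, "hand": 1}]
end [ 0.5125 -0.3578  0.1395] maxstep mm 15.050404914644686 deg 0.40248263339296103
```

Call:
step_arm(plan=[{"tx":0.0,"ty":-1.5,"tz":0.0,"wx":0.0,"wy":0.1,"wz":0.0,"hand":1},{"tx":0.3,"ty":-1.2,"tz":-0.1,"wx":0.1,"wy":0.2,"wz":0.0,"hand":1},{"tx":0.6,"ty":-1.2,"tz":-0.1,"wx":0.0,"wy":0.3,"wz":0.0,"hand":1},{"tx":1.0,"ty":-1.1,"tz":-0.1,"wx":0.1,"wy":0.4,"wz":0.0,"hand":1},{"tx":1.0,"ty":-1.1,"tz":-0.1,"wx":0.1,"wy":0.4,"wz":-0.1,"hand":1},{"tx":1.0,"ty":-1.2,"tz":-0.1,"wx":0.1,"wy":0.4,"wz":0.0,"hand":1},{"tx":1.0,"ty":-1.1,"tz":-0.1,"wx":0.1,"wy":0.4,"wz":0.0,"hand":1},{"tx":1.0,"ty":-1.1,"tz":-0.1,"wx":0.1,"wy":0.3,"wz":0.0,"hand":1}])

```text
time: 23.68
position: [0.5197, -0.3065, 0.2106]
ee_rot: [0.094, 1.523, -0.097]
force: [-0.9, 0.9, -1.5]
finger_gap: 0.0145
```

Call:
step_arm(plan=[{"tx":1.0,"ty":-1.1,"tz":0.0,"wx":0.1,"wy":0.4,"wz":0.0,"hand":1},{"tx":1.0,"ty":-1.0,"tz":-0.1,"wx":0.1,"wy":0.4,"wz":0.0,"hand":1},{"tx":1.0,"ty":-0.9,"tz":0.0,"wx":0.1,"wy":0.4,"wz":0.0,"hand":1},{"tx":1.0,"ty":-0.7,"tz":-0.1,"wx":0.1,"wy":0.4,"wz":-0.1,"hand":1},{"tx":1.0,"ty":-0.5,"tz":0.0,"wx":0.0,"wy":0.4,"wz":0.0,"hand":1},{"tx":0.7,"ty":-0.3,"tz":0.0,"wx":0.1,"wy":0.3,"wz":0.0,"hand":1},{"tx":0.5,"ty":0,"tz":0.0,"wx":0.1,"wy":0.2,"wz":0.0,"hand":1},{"tx":0.3,"ty":0,"tz":0.0,"wx":0.0,"wy":0.1,"wz":0.0,"hand":1}])

```text
time: 24.35
position: [0.5157, -0.3506, 0.1456]
ee_rot: [0.104, 1.568, -0.104]
force: [-0.6, -0.7, -1.6]
finger_gap: 0.0148
```

Run:
```python
from h import *
s=manip.observe(); M=R.from_rotvec(s['ee_rot']).as_matrix();print(s['position'],s['joints'],s['time'],s['force'],M)
c=manip.camera('side');T=ext(c);cv2.imwrite('pics/g1.png',cv2.resize(c['pixels'][200:384,120:380],(780,552),interpolation=cv2.INTER_CUBIC))
f=lambda q:[(pix(c,s['position']+M@q,T)[0]-120)*3,(pix(c,s['position']+M@q,T)[1]-200)*3]
print('near mouth',f([.0693,-.042,-.065]),'near back',f([.0693,-.042,.055]))
```

```text
[ 0.5157 -0.3506  0.1456] [ 0.0102  0.6013  0.7774  1.717  -0.4833  1.0246  2.3966] 24.35 [-0.6104 -0.7329 -1.6165] [[ 0.0007  0.1317  0.9913]
 [-0.0001  0.9913 -0.1317]
 [-1.     -0.      0.0007]]
near mouth [np.float64(312.4751860608465), np.float64(292.91026459782927)] near back [np.float64(509.7862614970001), np.float64(294.21358313917756)]
```

View pics/g1.png

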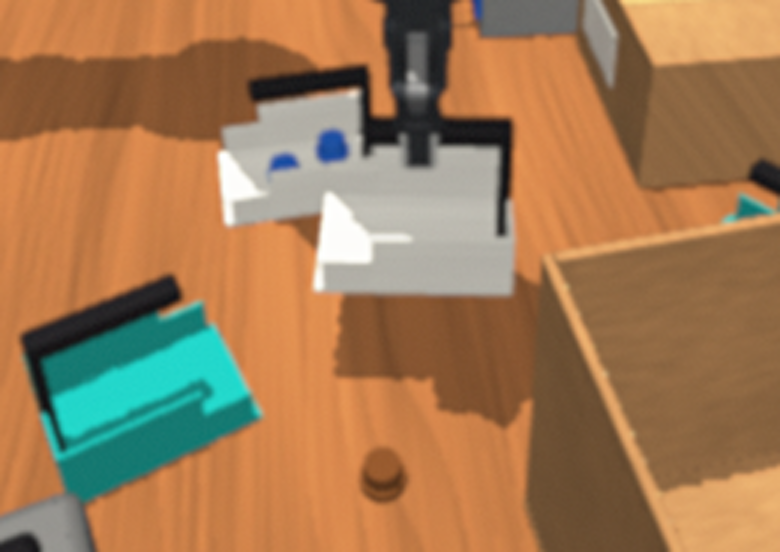

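Call:
step_arm(plan=[{"tx":0.6,"ty":-0.3,"tz":0,"wx":0,"wy":0,"wz":0,"hand":1},{"tx":1.2,"ty":-0.3,"tz":0,"wx":0,"wy":0,"wz":0,"hand":1},{"tx":1.5,"ty":-0.2,"tz":0,"wx":0,"wy":0,"wz":0,"hand":1},{"tx":1.5,"ty":0,"tz":0,"wx":0,"wy":0,"wz":0,"hand":1},{"tx":1.1,"ty":0,"tz":0,"wx":0,"wy":0,"wz":0,"hand":1},{"tx":0.7,"ty":0,"tz":0,"wx":0,"wy":0,"wz":0,"hand":1},{"tx":0.4,"ty":0,"tz":0,"wx":0,"wy":0,"wz":0,"hand":1},{"tx":0.2,"ty":0,"tz":0,"wx":0,"wy":0,"wz":0,"hand":1}])

```text
time: 25.07
position: [0.5146, -0.3589, 0.0739]
ee_rot: [0.104, 1.567, -0.104]
force: [-0.4, 0.0, -1.2]
finger_gap: 0.0147
```

Call:
step_arm(plan=[{"tx":0.2,"ty":0,"tz":0,"wx":0,"wy":0,"wz":0,"hand":1},{"tx":0.1,"ty":0,"tz":0,"wx":0,"wy":0,"wz":0,"hand":1},{"tx":0,"ty":0,"tz":0,"wx":0,"wy":0,"wz":0,"hand":1}])

```text
time: 25.32
position: [0.515, -0.3591, 0.0717]
ee_rot: [0.103, 1.566, -0.104]
force: [-1.1, 0.8, -1.4]
finger_gap: 0.0146
```

Not down yet (still −1.4 N of scoop weight); lower the last 2–3 mm.

Call:
step_arm(plan=[{"tx":0.15,"ty":0,"tz":0,"wx":0,"wy":0,"wz":0,"hand":1},{"tx":0.1,"ty":0,"tz":0,"wx":0,"wy":0,"wz":0,"hand":1},{"tx":0,"ty":0,"tz":0,"wx":0,"wy":0,"wz":0,"hand":1}])

```text
time: 25.57
position: [0.515, -0.3591, 0.0694]
ee_rot: [0.103, 1.566, -0.104]
force: [0.1, 0.5, 2.5]
finger_gap: 0.0147
```

Call:
step_arm(plan=[{"tx":0,"ty":0,"tz":0,"wx":0,"wy":0,"wz":0,"hand":0.55},{"tx":0,"ty":0,"tz":0,"wx":0,"wy":0,"wz":0,"hand":0.45},{"tx":0,"ty":0,"tz":0,"wx":0,"wy":0,"wz":0,"hand":0.1},{"tx":0,"ty":0,"tz":0,"wx":0,"wy":0,"wz":0,"hand":-0.2},{"tx":0,"ty":0,"tz":0,"wx":0,"wy":0,"wz":0,"hand":-0.2},{"tx":0,"ty":0,"tz":0,"wx":0,"wy":0,"wz":0,"hand":-0.2}])

```text
time: 26.07
position: [0.5148, -0.359, 0.0689]
ee_rot: [0.103, 1.567, -0.104]
force: [0.7, 0.1, -0.7]
finger_gap: 0.0514
```

Call:
step_arm(plan=[{"tx":-0.5,"ty":0,"tz":0,"wx":0,"wy":0,"wz":0,"hand":-0.2},{"tx":-1.0,"ty":0,"tz":0,"wx":0,"wy":0,"wz":0,"hand":-0.2},{"tx":-2.0,"ty":0,"tz":0,"wx":0,"wy":0,"wz":0,"hand":-0.2},{"tx":-3.0,"ty":0,"tz":0,"wx":0,"wy":0,"wz":0,"hand":-0.2},{"tx":-3.0,"ty":0,"tz":0,"wx":0,"wy":0,"wz":0,"hand":-0.2},{"tx":-3.0,"ty":0,"tz":0,"wx":0,"wy":0,"wz":0,"hand":-0.2},{"tx":-2.0,"ty":0,"tz":0,"wx":0,"wy":0,"wz":0,"hand":-0.2},{"tx":-1.0,"ty":0,"tz":0,"wx":0,"wy":0,"wz":0,"hand":-0.2}])

```text
time: 26.73
position: [0.5152, -0.3601, 0.228]
ee_rot: [0.102, 1.562, -0.106]
force: [-0.0, -0.2, -0.3]
finger_gap: 0.0513
```

Run:
```python
from h import *
s=manip.observe(); print(s['position'],s['time'],s['force'])
c=manip.camera('side');T=ext(c);cv2.imwrite('pics/h1.png',cv2.resize(c['pixels'],(768,576)))
c=manip.camera('top');T=ext(c);cv2.imwrite('pics/h2.png',cv2.resize(c['pixels'][95:235,50:250],(800,560),interpolation=cv2.INTER_CUBIC))
for q in ['yellow_handle','plug1']:
  for d in manip.place_of(c,q): p=w(T,d['point']);print(q,round(d['score'],2),p,np.round(pix(c,p,T)))
c=manip.camera('wrist');cv2.imwrite('pics/h3.png',c['pixels'])
```

```text
[ 0.5152 -0.3601  0.228 ] 26.7333 [-0.0403 -0.2027 -0.3363]
yellow_handle 0.62 [0.4819 0.3038 0.1034] [116. 217.]
plug1 0.62 [0.6254 0.3455 0.0276] [115. 170.]
plug1 0.62 [0.6161 0.307  0.0472] [125. 172.]
```

View pics/h1.png

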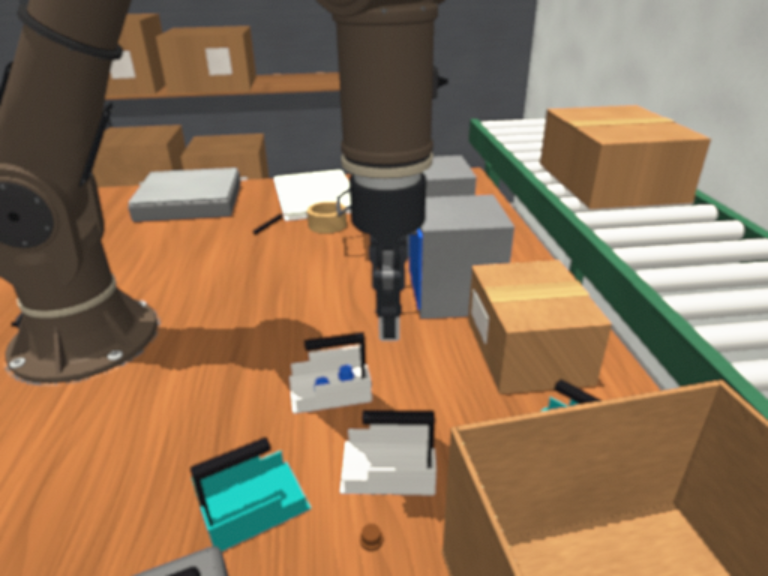

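View pics/h2.png

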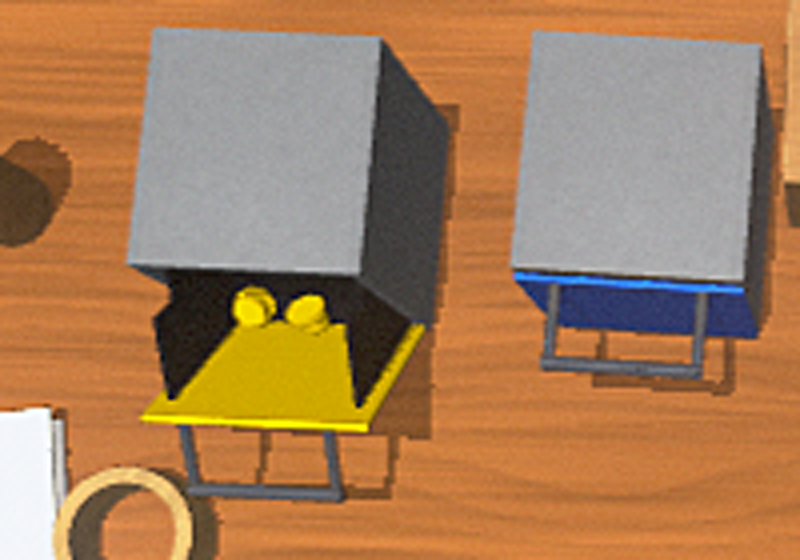

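View pics/h3.png

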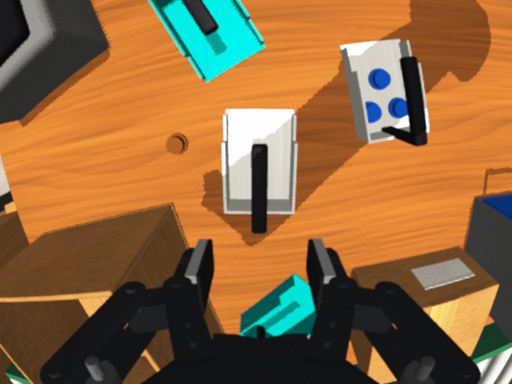

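Run:
```python
from h import *
a=cv2.imread('pics/c9.png',0).astype(np.float32);b=cv2.imread('pics/h2.png',0).astype(np.float32)
for n,(y0,y1,x0,x1) in {'lip':(405,440,220,360),'bar':(470,510,290,350),'ref blue':(340,380,530,720)}.items():
    print(n,cv2.phaseCorrelate(a[y0:y1,x0:x1].copy(),b[y0:y1,x0:x1].copy()))
plan(np.array([.50,.24,.36]),sc(-1.7,0),24,-0.2,ramp=4)
```

```text
lip ((0.1286393076452157, 0.03419148084732271), 0.8575706638303804)
bar ((0.12664990053042402, 13.988035742994569), 0.15249329477548598)
ref blue ((0.10728714588907451, -0.08886323842295596), 0.8077722080051899)
[{"tx": -0.2, "ty": 0.7, "tz": -0.1, "wx": -0.1, "wy": 0.0, "wz": 0.0, "hand": -0.2}, {"tx": -0.3, "ty": 1.4, "tz": -0.2, "wx": -0.1, "wy": 0.0, "wz": 0.0, "hand": -0.2}, {"tx": -0.5, "ty": 2.1, "tz": -0.4, "wx": -0.2, "wy": 0.0, "wz": 0.0, "hand": -0.2}, {"tx": -0.6, "ty": 2.8, "tz": -0.4, "wx": -0.3, "wy": 0.0, "wz": 0.0, "hand": -0.2}, {"tx": -0.7, "ty": 2.9, "tz": -0.4, "wx": -0.3, "wy": 0.0, "wz": 0.0, "hand": -0.2}, {"tx": -0.6, "ty": 2.8, "tz": -0.4, "wx": -0.3, "wy": 0.0, "wz": 0.0, "hand": -0.2}, {"tx": -0.7, "ty": 2.8, "tz": -0.4, "wx": -0.2, "wy": 0.0, "wz": 0.0, "hand": -0.2}, {"tx": -0.6, "ty": 2.8, "tz": -0.3, "wx": -0.3, "wy": 0.0, "wz": 0.0, "hand": -0.2}]
[{"tx": -0.7, "ty": 2.9, "tz": -0.4, "wx": -0.3, "wy": 0.0, "wz": 0.0, "hand": -0.2}, {"tx": -0.6, "ty": 2.8, "tz": -0.3, "wx": -0.3, "wy": 0.0, "wz": 0.0, "hand": -0.2}, {"tx": -0.7, "ty": 2.8, "tz": -0.3, 
[... 534 characters left out ...]
"wz": 0.0, "hand": -0.2}, {"tx": -0.7, "ty": 2.9, "tz": -0.2, "wx": -0.3, "wy": 0.0, "wz": 0.0, "hand": -0.2}, {"tx": -0.6, "ty": 2.8, "tz": -0.2, "wx": -0.3, "wy": 0.0, "wz": 0.0, "hand": -0.2}, {"tx": -0.7, "ty": 2.9, "tz": -0.2, "wx": -0.3, "wy": 0.0, "wz": 0.0, "hand": -0.2}, {"tx": -0.6, "ty": 2.8, "tz": -0.2, "wx": -0.3, "wy": 0.0, "wz": 0.0, "hand": -0.2}, {"tx": -0.5, "ty": 2.1, "tz": -0.1, "wx": -0.2, "wy": 0.0, "wz": 0.0, "hand": -0.2}, {"tx": -0.3, "ty": 1.5, "tz": -0.1, "wx": -0.1, "wy": 0.0, "wz": 0.0, "hand": -0.2}, {"tx": -0.2, "ty": 0.7, "tz": -0.1, "wx": -0.1, "wy": 0.0, "wz": 0.0, "hand": -0.2}]
end [0.4996 0.2403 0.3599] maxstep mm 29.233399778301244 deg 0.2795008191760212
```

Call:
step_arm(plan=[{"tx":-0.4,"ty":0.7,"tz":-0.1,"wx":0,"wy":0.0,"wz":0.0,"hand":-0.2},{"tx":-0.8,"ty":1.4,"tz":-0.2,"wx":0,"wy":0.0,"wz":0.0,"hand":-0.2},{"tx":-1.0,"ty":2.1,"tz":-0.4,"wx":0,"wy":0.0,"wz":0.0,"hand":-0.2},{"tx":-1.0,"ty":2.8,"tz":-0.4,"wx":0,"wy":0.0,"wz":0.0,"hand":-0.2},{"tx":-1.0,"ty":2.8,"tz":-0.4,"wx":0,"wy":0.0,"wz":0.0,"hand":-0.2},{"tx":-1.0,"ty":2.8,"tz":-0.4,"wx":0,"wy":0.0,"wz":0.0,"hand":-0.2},{"tx":-1.0,"ty":2.8,"tz":-0.4,"wx":0,"wy":0.0,"wz":0.0,"hand":-0.2},{"tx":-1.0,"ty":2.8,"tz":-0.4,"wx":0,"wy":0.0,"wz":0.0,"hand":-0.2}])

```text
time: 27.65
position: [0.5109, -0.1728, 0.2954]
ee_rot: [0.104, 1.568, -0.104]
force: [0.3, 0.2, -0.1]
finger_gap: 0.0513
```

Call:
step_arm(plan=[{"tx":-1.0,"ty":2.8,"tz":-0.2,"wx":0,"wy":0.0,"wz":0.0,"hand":-0.2},{"tx":-1.0,"ty":2.8,"tz":-0.2,"wx":0,"wy":0.0,"wz":0.0,"hand":-0.2},{"tx":-1.0,"ty":2.8,"tz":0,"wx":0,"wy":0.0,"wz":0.0,"hand":-0.2},{"tx":-1.0,"ty":2.8,"tz":0,"wx":0,"wy":0.0,"wz":0.0,"hand":-0.2},{"tx":-1.0,"ty":2.8,"tz":0,"wx":0,"wy":0.0,"wz":0.0,"hand":-0.2},{"tx":-0.6,"ty":2.8,"tz":0,"wx":0,"wy":0.0,"wz":0.0,"hand":-0.2},{"tx":-0.6,"ty":2.8,"tz":0,"wx":0,"wy":0.0,"wz":0.0,"hand":-0.2},{"tx":-0.6,"ty":2.8,"tz":0,"wx":0,"wy":0.0,"wz":0.0,"hand":-0.2}])

```text
time: 28.32
position: [0.5364, 0.0497, 0.3633]
ee_rot: [0.103, 1.568, -0.104]
force: [0.4, -0.1, 0.1]
finger_gap: 0.0511
```

Call:
step_arm(plan=[{"tx":0,"ty":2.8,"tz":0,"wx":0,"wy":0.0,"wz":0.0,"hand":-0.2},{"tx":0,"ty":2.8,"tz":0,"wx":0,"wy":0.0,"wz":0.0,"hand":-0.2},{"tx":0,"ty":2.8,"tz":0,"wx":0,"wy":0.0,"wz":0.0,"hand":-0.2},{"tx":0,"ty":2.0,"tz":0,"wx":0,"wy":0.0,"wz":0.0,"hand":-0.2},{"tx":0,"ty":1.2,"tz":0,"wx":0,"wy":0.0,"wz":0.0,"hand":-0.2},{"tx":0,"ty":0.6,"tz":0,"wx":0,"wy":0.0,"wz":0.0,"hand":-0.2},{"tx":0,"ty":0,"tz":0,"wx":0,"wy":0.0,"wz":0.0,"hand":-0.2}])

```text
time: 28.9
position: [0.5528, 0.1696, 0.363]
ee_rot: [0.102, 1.568, -0.104]
force: [-0.6, 0.0, -0.4]
finger_gap: 0.0513
```

Run:
```python
from h import *
s=manip.observe(); print(s['position'],s['joints'],s['time'],s['force'])
c=manip.camera('wrist');T=ext(c,s);cv2.imwrite('pics/i1.png',c['pixels'])
for q in ['yellow_handle','plug1']:
  for d in manip.place_of(c,q): p=w(T,d['point']);print(q,round(d['score'],2),p,np.round(pix(c,p,T)))
```

```text
[0.5528 0.1696 0.363 ] [-0.9729  0.3297  0.8232  1.5107 -0.2415  1.4067  1.3027] 28.9 [-0.6206  0.0225 -0.4052]
yellow_handle 0.62 [0.4786 0.3081 0.1017] [352.  88.]
plug1 0.53 [0.6228 0.3105 0.0475] [349. 176.]
plug1 0.46 [0.6246 0.3463 0.0305] [366. 172.]
plug1 0.42 [0.6198 0.2525 0.0276] [313. 175.]
```

View pics/i1.png

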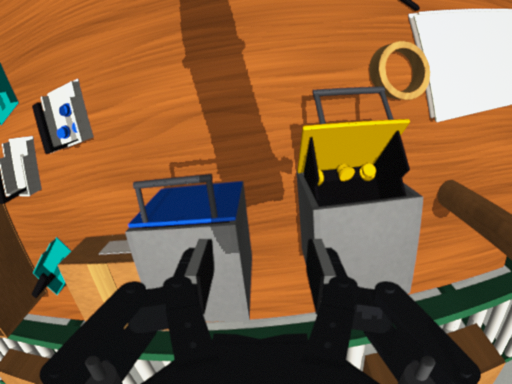

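All three plugs are visible in the open bin, at about (320,175), (346,173) and (368,172). The blue bin is shut and the scoop stands empty at the left, so I'm handing in.

```bash
python3 -c "
from rig import manip
print(manip.sign_off())"
```

```text
the job is handed in; nothing more can be done
None
```

The yellow bin is fully open with all three yellow plugs inside. The empty scoop stands upright on the bench about where it started, and the blue bin is still shut. I handed in at about 29 s of the 67 s allowed.

- **Bin opening:** I pulled the yellow bin by its handle until it met the stop. In the top view its front edge stands where it did against the stop, within a small fraction of a pixel. The wrist force peaked at about 43 N there, well below the 120 N limit. I took it as the fingers on the bar pressing against the stop.
- **Pouring and placing:** The scoop stopped at about 47 degrees of the planned 60, because joint 3 came close to its range limit (1.315 of 1.32). It was enough to empty the scoop. The last wrist picture shows all three plugs in the bin; the top camera shows only two of them. At release the scoop was level and at the height it was picked up from.
- **Disagreement found:** The cameras showed the fingertips about 25 mm further back than the stated 19 mm ahead of the TCP. My first grasp of the handle therefore closed above the bar. I went about 2 cm lower and it held, and I used the same correction for the scoop.

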